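Empty the knob polisher into the fitter's case and pack it

ROBOT

A 6-joint arm with a two-finger parallel gripper is mounted at the origin on a cart in front of the work surface, level with it; the furniture and walls round the work are solid. World frame = base frame: x ahead of the robot, y to its left, z up, the work surface at z = 0. Lengths are in mm, angles in rad, forces in N, time in s.
With the tool pointing down it reaches from about 300 to 775 mm from the base axis. Payload 14.6 kg.
Tool frame: the origin (TCP) lies at the centre of the arm's flange, where the gripper is bolted on; the fingertips stand 199 mm ahead of it and the grasp point (between the pads) lies 180 mm ahead of it; z points along the fingers, y is the line along which they close (so a half turn about z gives the same grasp; the last joint's range is limited). The gripper opens to 94 mm and grips with 3 to 60 N. Pads are 16 mm wide; open, the fingers measure 119 mm over their backs; the gripper's body (75 mm by 177 mm) begins 78 mm behind the grasp point.
Start: joints at [1.155, 0.3, 1.521, -0, 1.321, -0.067], TCP at [187.971, 516.873, 404.646] pointing down, gripper open.
Joint ranges: [-3.03, 3.03], [-0.79, 2.21], [0.23, 2.52], [-1.04, 4.18], [0, 3.07], [-2.55, 2.55]. Speed limits (rad/s): [2.22, 2.22, 2.57, 3.14, 3.14, 3.14].

INTERFACE

Orientations are given as [roll, pitch, yaw] about the fixed x, y, z axes, in that order (R = Rz(yaw) Ry(pitch) Rx(roll)).
In Python, from cell import manip, optics, workorder gives the robot as it stands.
- The arm moves only by the tool step_arm, never from a script. Its argument "increments" is a list that holds one entry, the list of rows, each a list of 7 numbers: the turn, a rotation vector about the tool's x, y, z as a fraction of full scale, then the shift along the tool's x, y, z as a fraction of full scale, then the closure, from -1 (fully open) to 1 (shut). In form: [[[wx, wy, wz, tx, ty, tz, fingers], ...]]. A call has 1 to 5 rows; each row shifts and turns the commanded pose from where the row before left it, along the tool's axes as they then stand; what a row does not reach is not made up. Full scale, the value 1, is 40 mm for a shift and 45 degrees for a turn. A row lasts 1/10 s, in which the tool goes at most 50 mm and 8.59 degrees, less where a joint would pass 70% of its speed; a pose out of reach is approached as far as the arm can. A call with a number of a shift or a turn outside -1 to 1 is refused whole. A call with a gripper value outside its range is refused whole. The fingers move at their own pace and stop on an object; "newtons" is the grip in N (left out, the last holds). Time passes only in rows, so rows that do not move let the fingers close. It gives the time, the measured TCP pose, the force, the opening and the grip force at its end, in the units of the state.
- manip.read_state(): the state, without advancing time (a new reading comes with each control period).
- optics.camera(name): name is "scene" or "top"; returns a dict with "frame" (420x560x3 uint8, red, green, blue), "range_z" (420x560 float32, mm along the optical axis (not along the pixel's ray), 0 where there is no reading), "mtx" (3x3 intrinsics, pixels), "distortion" ([k1, k2, p1, p2, k3] as OpenCV has them; the pictures are not rectified), "cam_to_world" (4x4, takes a point from camera to world coordinates). Camera axes: x right, y down, z forward; pixel columns grow to the right and rows downward; lengths in mm; the calibration is good to about 2 mm. A picture is of the moment at which its call begins.
- workorder.sign_off(): hands the job in; it is judged then, once.
The state is a dict: "clock": time; "joints": joint angles; "qd": joint speeds; "effort": joint torques, N m; "eef_pos": TCP position; "eef_rot": TCP orientation; "wrist_force": force on the tool from outside, world axes, zero at the start; "moment": the same for the moment, N m; "finger_gap": finger opening in mm; "finger_force": force on a finger pad.
Only numpy, scipy, OpenCV 4.12 (cv2) and the standard library are available. Lean on these libraries where they do the work, as an engineer would, in place of code of your own. Each camera call takes 0.05 s, during which the arm holds its last target. There are 200 camera calls.

TASK

Pack the kit for fitting drawers: swing the hasp off and open the case, turn the polisher's sifter dial to its largest opening, then tip the drum by its crank over the case and shake out every ball knob into it. Set the drum fully upright again, lay the carton of screws, the hex keys and the wax block that lie just right of the case (whichever are there) in the case's larger bay, shut the lid fully and swing the hasp over its staple. The hasp must be off whenever the lid is lifted, the drum must not be tipped before the dial is at its largest opening, and the tape measure and the block of router bits stay where they are.

Things in the scene. Friction and masses are not known exactly. Their poses are not given: they have to be found in the camera images.
- kit_case: The fitter's case: low plywood box fixed on the bench, 166 (its x) x 360 (its y) x 60 mm high, 70 with the lid shut; walls and floor 8 mm. Origin: centre of its underside; x points from front (robot side) to back, y along its length towards the polisher, z up. Inside, x runs from -75 to +75 mm. A divider 50 mm high at y = +57 mm parts it into two bays.
- item_bay (a point): Centre of the floor (8 mm above the bench) of the case's larger bay, for the loose items: inside y = -172 to +54 mm in the case's frame (226 mm long, 150 mm across). The smaller bay, next to the polisher, for the knobs, runs from y = +60 to +172 mm.
- case_lid (a joint): Angle of the case's lid about its back edge: 0 shut, 1.75 rad its stop, leaning back past upright. Stiff hinge: the lid stays where it is left (up to about 4 N at the knob to swing it).
- lid_knob (a point): Point on the axis of the lid's turned wooden knob (26 mm across, 37 mm tall, near the front edge, -y part), 22 mm above the lid top. At lid angle 0 it is 150 mm to -x, 100 mm to -y and 30 mm above point lid_hinge in the case's frame; it swings up and back about the case's y. Pinched along the case's y it pivots between the fingers, so the gripper may keep pointing down.
- lid_hinge (a point): Middle of the lid's hinge axis, at the back edge of the case, 62 mm above the bench (fixed to the case; axis along the case's y).
- hasp (a joint): Angle of the steel hasp on the case's front: 0 lying flat over the lid with its slot over the lid's staple (fastened), 2.2 rad its stop, swung off to the front. It swings freely and falls to whichever side of upright (about 1.5) it is on.
- hasp_tab (a point): Centre of the hasp's upturned end tab (24 mm wide along the case's y, 5 thick, standing 22 mm above the 4 mm thick, 24 mm wide strap). At hasp angle 0 it is 60.5 mm to +x and 14 mm above point hasp_hinge in the case's frame; it swings up and forward (to -x) about the case's y. Pinched across the 24 mm it pivots between the fingers.
- hasp_hinge (a point): Centre of the hasp's hinge pin on the front of the case, 73.5 mm above the bench (fixed to the case; axis along the case's y).
- polisher: Stand of the tumble polisher, fixed on the bench at the +y end of the case: wooden base 172 x 110 mm, two grey uprights at x = -66 and +66 mm (176 mm high) that carry the drum. Origin under the drum's centre, on the bench; x, y, z nearly as the case's.
- drum (a joint): Tipping angle of the aluminium drum (112 mm across, 95 mm deep, black motor below) about the stand's x axis: 0 upright, 1.85 rad its stop, tipped over to the case (-y), mouth facing slightly down above the knob bay. Stiff: it stays where it is left (about 3 to 6 N at the crank handle).
- drum_pivot (a point): Centre of the drum's pivot axis, 156 mm above the bench (fixed to the stand; axis along the stand's x).
- crank_grip (a point): Middle of the round wooden crank handle (15 mm thick, 62 mm long, parallel to the stand's x), fixed to the drum, in front of the stand. At drum angle 0 it is 122 mm to -x, 55.2 mm to +y and 43.1 mm above point drum_pivot in the stand's frame; as the drum tips it swings over the top to -y, always above the pivot.
- dial (a joint): Angle of the black sifter dial on the drum's top, counter-clockwise from above: 0 shut (stop), 0.87 small, 1.83 middle, 3.14 (stop) the large kidney-shaped opening right over the drum's window on the pouring side (-y, with the short straight aluminium lip). Only the large opening lets knobs pass. Light friction (0.06 N m): it stays where it is left.
- dial_grip (a point): Point on the dial's axis in its upright grip bar (12 mm thick, 34 mm long), 20 mm above the dial's flat face (113 mm across) and 10 mm below the bar's top. Its x axis runs along the bar, its z is the dial's axis (up when the drum is upright, then about 269 mm above the bench).
- knob0_c (a point): Centre of a turned wooden ball knob, 28 mm across, 12 g, one of 3 to 5 that start inside the drum (absent ones read None).
- knob1_c (a point): Centre of a turned wooden ball knob, 28 mm across, 12 g, one of 3 to 5 that start inside the drum (absent ones read None).
- knob2_c (a point): Centre of a turned wooden ball knob, 28 mm across, 12 g, one of 3 to 5 that start inside the drum (absent ones read None).
- knob3_c (a point): Centre of a turned wooden ball knob, 28 mm across, 12 g, one of 3 to 5 that start inside the drum (absent ones read None).
- knob4_c (a point): Centre of a turned wooden ball knob, 28 mm across, 12 g, one of 3 to 5 that start inside the drum (absent ones read None).
- screws_c (a point): Centre (half-way up) of a small pale carton of screws, 48 (x) x 70 (y) x 32 mm high, about 0.25 kg; it lies on the bench within 30 cm of the case's right-hand (-y) end, is taken across its x, and may be absent (None).
- hex_keys_c (a point): Centre (half-way up) of a hex key set in its folding holder, 28 (x) x 98 (y) mm, holder 20 mm high with the keys reaching 23 mm, about 0.16 kg; it lies on the bench within 30 cm of the case's right-hand (-y) end, is taken across its x, and may be absent (None).
- wax_c (a point): Centre (half-way up) of a cream wax block, 40 (x) x 72 (y) x 22 mm high, about 0.07 kg; it lies on the bench within 30 cm of the case's right-hand (-y) end, is taken across its x, and may be absent (None).
- tape: Bystander: a yellow tape measure, 42 x 97 x 66 mm, on the bench to the left of the polisher; origin at the centre of its underside.
- bit_block: Bystander: a hardwood block with three router bits standing in it, 38 x 90 x 78 mm, to the left of the polisher; origin at the centre of its underside.
Things that resemble listed ones, but are neither listed nor needed, are in the scene too. Leave any green or purple look-alike of the part that bears screws_c alone.

How it is judged (in metres and radians):
On the way, in this order (a step that is already met when the one before it is completed fails the run):
1. the hasp is off, the lid stands open (past 1.3 rad) and the dial is at its largest opening (within 0.15 rad), with the drum upright (value of joint hasp above 1.6 rad and value of joint case_lid above 1.3 rad and value of joint dial above 2.99 rad and value of joint drum below 0.2 rad), for 0.2 s.
2. every ball knob is out of the drum and in the case (x of knob0_c in the frame of kit_case between -0.078 and 0.078 m and y of knob0_c in the frame of kit_case between -0.175 and 0.175 m and z of knob0_c in the frame of kit_case between 0 and 0.058 m and x of knob1_c in the frame of kit_case between -0.078 and 0.078 m and y of knob1_c in the frame of kit_case between -0.175 and 0.175 m and z of knob1_c in the frame of kit_case between 0 and 0.058 m and x of knob2_c in the frame of kit_case between -0.078 and 0.078 m and y of knob2_c in the frame of kit_case between -0.175 and 0.175 m and z of knob2_c in the frame of kit_case between 0 and 0.058 m and x of knob3_c in the frame of kit_case between -0.078 and 0.078 m and y of knob3_c in the frame of kit_case between -0.175 and 0.175 m and z of knob3_c in the frame of kit_case between 0 and 0.058 m and x of knob4_c in the frame of kit_case between -0.078 and 0.078 m and y of knob4_c in the frame of kit_case between -0.175 and 0.175 m and z of knob4_c in the frame of kit_case between 0 and 0.058 m), for 0.2 s.
At the end, for the whole second after the job is handed in: every ball knob present lies in the case; every carton, hex key set and wax block present lies in the larger bay (its centre inside the bay, below the rim); the drum is upright within 0.12 rad, the lid shut within 0.06 rad and the hasp down over the staple within 0.12 rad (all of step 2 and x of screws_c in the frame of kit_case between -0.078 and 0.078 m and y of screws_c in the frame of kit_case between -0.175 and 0.059 m and z of screws_c in the frame of kit_case between 0 and 0.058 m and x of hex_keys_c in the frame of kit_case between -0.078 and 0.078 m and y of hex_keys_c in the frame of kit_case between -0.175 and 0.059 m and z of hex_keys_c in the frame of kit_case between 0 and 0.058 m and x of wax_c in the frame of kit_case between -0.078 and 0.078 m and y of wax_c in the frame of kit_case between -0.175 and 0.059 m and z of wax_c in the frame of kit_case between 0 and 0.058 m and value of joint each of drum, hasp below 0.12 rad and value of joint case_lid below 0.06 rad); the robot touches nothing.
It fails at once if the lid is lifted (past 0.2 rad) while the hasp is not swung off (below 1.0 rad) (value of joint case_lid above 0.2 rad and value of joint hasp below 1 rad).
It fails at once if the drum is tipped past 0.8 rad while the dial is not at its largest opening (below 2.8 rad) (value of joint drum above 0.8 rad and value of joint dial below 2.8 rad).
It fails at once if the tape measure is shifted more than 3 cm (distance of tape from where it was at the start of the episode above 0.03 m).
It fails at once if the block of router bits is shifted more than 3 cm (distance of bit_block from where it was at the start of the episode above 0.03 m).
Of screws, hex_keys, wax only 2 to 3 are there at a start; the rules pass over those that are not, and their reading is None.
Of knob0, knob1, knob2, knob3, knob4 only 3 to 5 are there at a start; the rules pass over those that are not, and their reading is None.
At some moment in a run one of screws, hex_keys, wax may be knocked a few centimetres aside while the robot is not near it.
Once in a run the grip may slacken for a moment while it holds something.
It also fails if it takes over 210 s, if anything falls off the work surface, if the arm or the gripper's body presses on something with over 40 N, if the wrist force passes 120 N, or if a joint passes its speed limit or range.

## Working session

There is one attempt and no reset: what is moved stays moved. The work goes in short steps, Python scripts to look and compute and a tool call to move; the robot and the scene stay as the last step left them, time stands still between calls to the robot, and variables do not carry over. Pictures are saved under pics/ and viewed, at most 14 in all, crops included, and the job is handed in when it is done.

Besides the shell and the picture viewer there is one more tool, called after "Emit:" in YAML: its name, and indented under it one key for each argument. step_arm: Moves the arm, as the interface text tells. Its arguments: {"type":"object","properties":{"increments":{"type":"array","items":{"type":"array","items":{"type":"array","items":{"type":"number"}}}},"newtons":{"type":"number"}},"required":["increments"]}

```bash
ls; mkdir -p pics; python3 - <<'E'
from cell import manip, optics
import cv2,pickle
print(manip.read_state())
for n in("scene","top"):
    c=optics.camera(n); pickle.dump(c,open(f"pics/{n}0.pkl","wb")); cv2.imwrite(f"pics/{n}0.png",c["frame"][:,:,::-1]); print(n,c["mtx"],c["distortion"],c["cam_to_world"])
E
```

```text
pics
{'clock': 0.0, 'joints': array([ 1.15538119e+00,  3.00453185e-01,  1.52156991e+00, -7.68771893e-06,
        1.32074154e+00, -6.66058892e-02]), 'qd': array([-0.00101355,  0.00060255,  0.00011874,  0.00041748,  0.00022461,
       -0.00245543]), 'effort': array([-2.99466432e-03, -5.31803441e+01, -3.52725613e+01,  7.07658869e-02,
        2.45872897e-02, -1.16443448e-04]), 'eef_pos': array([187.96999192, 516.84343798, 404.1007592 ]), 'eef_rot': array([-3.14042278e+00, -7.05731631e-05,  2.79278527e+00]), 'wrist_force': array([0.25418666, 0.21035203, 0.21305543]), 'moment': array([-0.00260564, -0.01417442,  0.01752212]), 'finger_force': 0.0, 'finger_gap': 93.93154874768969}
scene [[482.20937326   0.         284.48735946]
 [  0.         482.20937326 210.40044632]
 [  0.           0.           1.        ]] [-0.02092668  0.          0.          0.          0.        ] [[ 8.33918325e-01 -3.11954550e-01  4.55263204e-01 -1.49957554e+02]
 [-5.51634275e-01 -4.96160554e-01  6.70465757e-01 -1.04053557e+03]
 [ 1.67288002e-02 -8.10252469e-01 -5.85842201e-01  1.09509301e+03]
 [ 0.00000000e+00  0.00000000e+00  0.00000000e+00  1.00000000e+00]]
top [[395.40410285   0.         283.50553794]
 [  0.         395.40410285 209.18781837]
 [  0.           0.           1.        ]] [-0.01161421  0.          0.          0.          0.        ] [[ 8.97014871e-02 -9.74237524e-01  2.06917594e-01  2.68578108e+02]
 [-9.95962179e-01 -8.84952722e-02  1.50971873e-02 -2.67694964e+01]
 [ 3.60298245e-03 -2.07436338e-01 -9.78241884e-01  1.49651857e+03]
 [ 0.00000000e+00  0.00000000e+00  0.00000000e+00  1.00000000e+00]]
```

View pics/scene0.png

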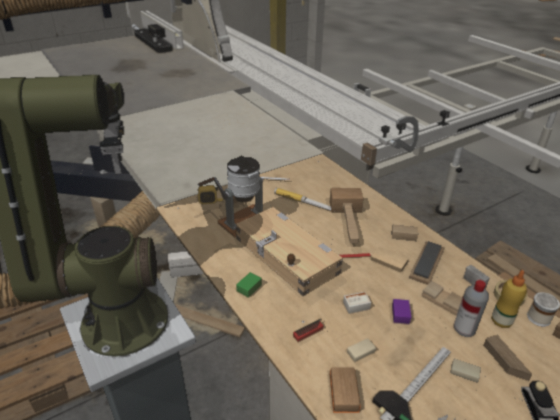

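View pics/top0.png

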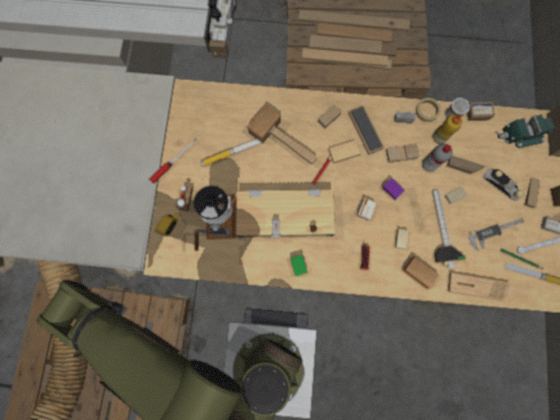

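Candidates: screws carton (top 367,208) vs green (299,264) and purple (393,188) look-alikes; hex keys (365,257) vs red pencil (321,171); wax (402,238) vs the far cream block (456,195). I choose the first of each and check them in a close crop.

```bash
cat > h.py <<'E'
import numpy as np,cv2,pickle
from cell import manip, optics
def rays(c,px):
    p=cv2.undistortPoints(np.float64(px).reshape(-1,1,2),c["mtx"],np.float64(c["distortion"])).reshape(-1,2)
    return np.c_[p,np.ones(len(p))]
def onz(c,px,z):
    T=c["cam_to_world"]; d=rays(c,px)@T[:3,:3].T; o=T[:3,3]
    return o+d*((z-o[2])/d[:,2])[:,None]
def cloud(c):
    h,w=c["range_z"].shape; v,u=np.mgrid[:h,:w]
    P=rays(c,np.c_[u.ravel(),v.ravel()])*c["range_z"].reshape(-1,1)
    T=c["cam_to_world"]; P=P@T[:3,:3].T+T[:3,3]; P[c["range_z"].ravel()==0]=np.nan
    return P.reshape(h,w,3)
def proj(c,P):
    T=np.linalg.inv(c["cam_to_world"]); r,_=cv2.Rodrigues(T[:3,:3])
    return cv2.projectPoints(np.float64(P).reshape(-1,1,3),r,T[:3,3],c["mtx"],np.float64(c["distortion"]))[0].reshape(-1,2)
def crop(c,x0,y0,x1,y1,s,name):
    cv2.imwrite(f"pics/{name}.png",cv2.resize(c["frame"][y0:y1,x0:x1,::-1],None,fx=s,fy=s,interpolation=cv2.INTER_CUBIC))
def rect(c,mask,lo,hi,z=None):
    """top-most surface of pixels with mask; returns min-area rect in world xy"""
    P=cloud(c)
E
python3 - <<'E'
from h import *
t=pickle.load(open("pics/top0.pkl","rb"));s=pickle.load(open("pics/scene0.pkl","rb"))
a=cv2.resize(t["frame"][165:285,150:420],None,fx=2.96,fy=2.96,interpolation=cv2.INTER_CUBIC)
crop(t,150,165,420,285,2.96,"t1"); crop(s,180,145,430,325,3.2,"s1")
P=cloud(t)
for n,u,v in [("screws",367,208),("hex",365,257),("wax",402,238),("lid",300,200),("dial",212,200),("bench",350,230)]:
    print(n,P[v,u].round(1))
# colour masks
hsv=cv2.cvtColor(t["frame"],cv2.COLOR_RGB2HSV)
for n,u,v in [("screws",367,208),("hex",365,257),("wax",402,238),("lid",300,200),("lid",260,220)]: print(n,hsv[v,u])
E
```

```text
screws [ 610.9 -318.6   34.8]
hex [ 427.  -322.9   19.4]
wax [ 510.7 -458.4   20.4]
lid [610.6 -62.5  69.5]
dial [535.9 220.5 276.1]
bench [ 527.2 -264.8   -1.2]
screws [ 28  25 184]
hex [179 123  58]
wax [ 22  59 185]
lid [ 24  81 190]
lid [ 20  90 189]
```

View pics/t1.png

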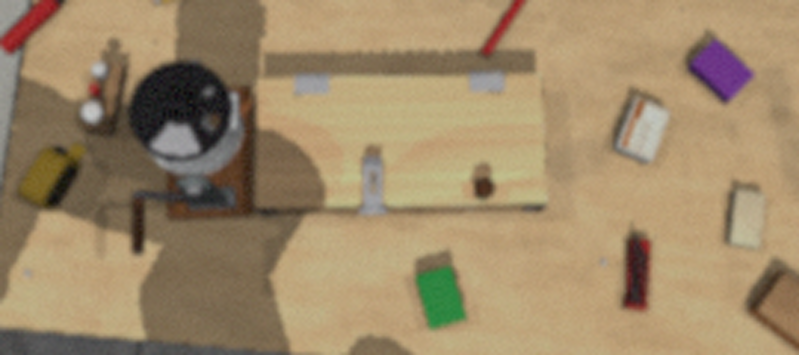

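View pics/s1.png

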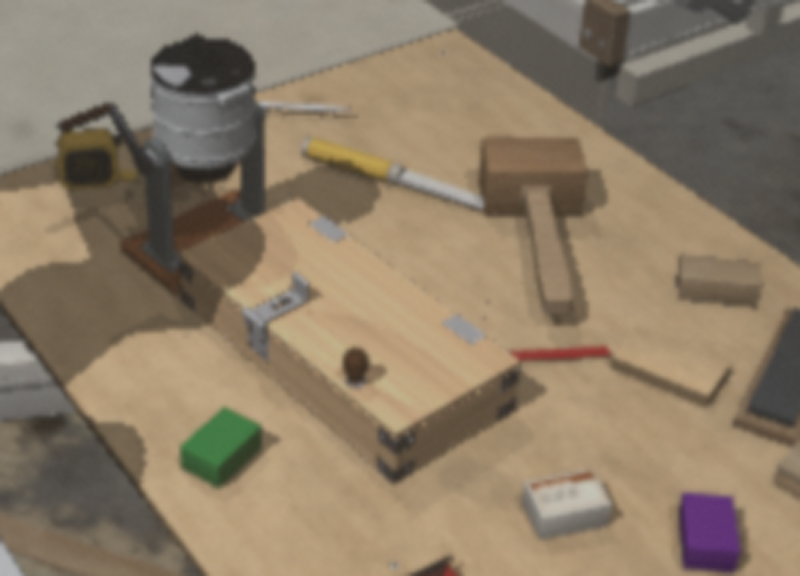

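t1: lid spans crop (265–545, 75–210), hasp (372,180), lid knob (484,182), crank grip (138,225), dial (180,110), and the three items are confirmed: carton (642,128), hex (637,272), wax (745,215). Now numeric fits.

```bash
cat >> h.py <<'E'
def mrect(P,m):
    q=P[m][:,:2]; q=q[~np.isnan(q[:,0])].astype(np.float32); (x,y),(a,b),th=cv2.minAreaRect(q)
    # long-side direction
    if a<b: a,b,th=b,a,th+90
    th=(th+90)%180-90
    return np.round([x,y,a,b,th],1),len(q)
E
python3 - <<'E'
from h import *
for n in("top","scene"):
    c=pickle.load(open(f"pics/{n}0.pkl","rb")); P=cloud(c); X,Y,Z=np.moveaxis(P,-1,0)
    hsv=cv2.cvtColor(c["frame"],cv2.COLOR_RGB2HSV); H,S,V=np.moveaxis(hsv.astype(int),-1,0)
    def box(x0,x1,y0,y1,z0,z1): return (X>x0)&(X<x1)&(Y>y0)&(Y<y1)&(Z>z0)&(Z<z1)
    print(n,"lid",mrect(P,box(450,700,-185,190,64,76)))
    for nm,x,y,z0,z1 in [("screws",611,-318,22,45),("hex",427,-323,12,32),("wax",511,-458,13,30)]:
        print(nm,mrect(P,box(x-60,x+60,y-60,y+60,z0,z1)))
    m=box(450,700,-185,100,78,115); k,lab=cv2.connectedComponents(m.astype(np.uint8))
    for i in range(1,k):
        q=P[lab==i]
        if len(q)>3: print("high",q.mean(0).round(1),q.min(0).round(1),q.max(0).round(1),len(q))
    m=box(440,640,120,320,255,330); q=P[m]; print("drum top",q.mean(0).round(1),q.min(0).round(1),q.max(0).round(1),len(q))
    for z in(255,263,268,272,276,280): 
        mm=box(440,640,120,320,z,z+(4 if z>260 else 8)); print(z,mrect(P,mm) if mm.sum()>4 else mm.sum())
    m=box(380,480,180,360,170,230); q=P[m]; print("crank",q.mean(0).round(1),q.min(0).round(1),q.max(0).round(1),len(q))
    m=box(370,480,240,360,185,230); print(mrect(P,m) if m.sum()>4 else 0)
E
```

```text
top lid (array([557.3, -10.7, 360.2, 180.3, -83.8]), 3955)
screws (array([ 610.7, -319.1,   71.1,   48.7,  -17. ]), 239)
hex (array([ 4.306e+02, -3.240e+02,  9.800e+01,  2.880e+01, -1.000e-01]), 190)
wax (array([ 508.9, -459. ,   72.8,   41.1,   -5.1]), 205)
high [527.   22.3  93.2] [521.2  11.4  79. ] [530.8  33.4 102.6] 16
high [505.1  20.1  82.2] [495.9  15.9  78.4] [518.2  28.1  89.2] 12
high [ 502.6 -116.3  103.8] [ 491.2 -127.4   87. ] [ 516.5 -105.3  111.8] 44
high [469.1  14.2  80. ] [463.    6.   78.2] [474.6  24.7  83.4] 9
drum top [532.5 229.6 270.8] [519.6 212.8 255. ] [546.3 280.7 282.4] 62
255 (array([532.7, 246.6,  67.6,  26.6, -89. ]), 16)
263 3
268 (array([533.4, 227.4,  25.5,   7.1, -84.3]), 5)
272 (array([533.6, 230.3,  32.7,  11.5,  85.3]), 15)
276 (array([533.3, 231.3,  28.8,   9.5, -87.3]), 18)
280 4
crank [433.7 254.4 195.8] [380.2 207.1 170.2] [479.8 280.8 213.9] 180
(array([416.5, 268.7,  77.6,  32.4, -12.7]), 127)
scene lid (array([556.2,  -9.1, 365.4, 178.6, -84. ]), 3241)
screws (array([ 610.8, -319.1,   73.6,   54. ,  -18.9]), 321)
hex (array([ 430.3, -326.3,  100.3,   30.2,   -2. ]), 274)
wax (array([ 508.8, -460.2,   74. ,   42.1,   -2.3]), 343)
high [526.8  21.1  90.2] [522.9   7.9  78.6] [531.   33.6 101.6] 27
high [503.9  17.6  81.5] [496.9  14.8  78.7] [506.8  20.5  83.9] 5
high [ 501.6 -120.7   97.3] [ 491.2 -131.    78.7] [ 516.4 -105.8  109.1] 68
drum top [532.2 226.  268.1] [526.4 210.  255.5] [541.  250.8 282.5] 54
255 (array([532.7, 223.4,  26.7,  11.7,  86.1]), 16)
263 (array([530. , 227. ,  23.9,   7.6, -74.2]), 9)
268 (array([531.8, 229.2,  33.4,   3.6, -78.6]), 8)
272 (array([534.6, 233.5,  35.9,   8.3,  82.8]), 9)
276 (array([534.6, 228.2,  25.2,   8. , -80.6]), 10)
280 1
crank [436.9 252.3 194.6] [380.1 210.1 170.1] [479.9 278.7 228.9] 164
(array([415.4, 265.4,  76. ,  32.9, -11.1]), 102)
```

```bash
cat >> h.py <<'E'
def box(P,x0,x1,y0,y1,z0,z1):
    X,Y,Z=np.moveaxis(P,-1,0); return (X>x0)&(X<x1)&(Y>y0)&(Y<y1)&(Z>z0)&(Z<z1)
def go(x,y,z,yawdeg):
    """grasp point target (tool down): print increments in tool axes from the present reading"""
    s=manip.read_state(); p=np.array(s["eef_pos"]); r=s["eef_rot"]
    R=cv2.Rodrigues(np.array([0,0,r[2]]))[0]@np.diag([1,-1,-1]); g=p-[0,0,180]
    dy=(yawdeg-np.degrees(r[2])+180)%360-180
    R2=cv2.Rodrigues(np.array([0,0,np.radians(yawdeg)]))[0]@np.diag([1,-1,-1])
    d=np.array([x,y,z])-g
    print("grasp",g.round(1),"rpy",np.degrees(r).round(1),"gap",round(s["finger_gap"],1),"t",round(s["clock"],1),"F",np.round(s["wrist_force"],1))
    print(" turn wz total",round(-dy/45,3),"| shift now-axes",(R.T@d/40).round(3),"| after-turn axes",(R2.T@d/40).round(3))
E
python3 - <<'E'
from h import *
for n in("top","scene"):
    c=pickle.load(open(f"pics/{n}0.pkl","rb")); P=cloud(c)
    hsv=cv2.cvtColor(c["frame"],cv2.COLOR_RGB2HSV); H,S,V=np.moveaxis(hsv.astype(int),-1,0)
    m=box(P,360,450,230,310,175,235); q=P[m]
    print(n,"crank pts by x:")
    for x in range(370,450,8):
        k=q[(q[:,0]>=x)&(q[:,0]<x+8)]
        if len(k): print(x,len(k),k.mean(0).round(1),k[:,2].max().round(1),(k[:,1].min().round(1),k[:,1].max().round(1)))
    m=box(P,440,620,150,320,238,300); q=P[m]; print(n,"any drum",mrect(P,m))
    m=box(P,440,640,150,320,266,300); q=P[m]; w=q[:,:2]-np.median(q[:,:2],0); u,s,vt=np.linalg.svd(w-w.mean(0)); print("bar med",np.median(q,0).round(1),"dir",np.degrees(np.arctan2(vt[0,1],vt[0,0])).round(1),s)
    m=box(P,560,700,130,320,150,185)|box(P,440,500,130,215,150,185); print("uprights",mrect(P,m)); q=P[m]; print(q[q[:,0]>560].mean(0).round(1) if (q[:,0]>560).any() else 0,q[q[:,0]<500].mean(0).round(1) if (q[:,0]<500).any() else 0)
print();go(527,21.5,140,186)
E
```

```text
top crank pts by x:
370 2 [377.1 267.7 201.3] 201.5 (np.float64(266.1), np.float64(269.3))
378 11 [381.5 265.9 203.3] 209.5 (np.float64(260.1), np.float64(273.3))
386 14 [389.7 267.7 203.9] 208.7 (np.float64(260.6), np.float64(275.4))
394 11 [397.7 267.6 204.4] 211.6 (np.float64(261.7), np.float64(275.3))
402 14 [405.9 269.5 205.4] 208.8 (np.float64(262.6), np.float64(277.5))
410 11 [414.2 270.1 203.3] 209.3 (np.float64(264.2), np.float64(277.7))
418 14 [422.2 271.7 205.6] 210.9 (np.float64(265.2), np.float64(278.6))
426 11 [430.4 271.9 204.9] 209.2 (np.float64(264.9), np.float64(280.4))
434 10 [437.8 272.2 203.2] 208.2 (np.float64(266.5), np.float64(280.8))
442 35 [445.6 256.6 193.9] 210.6 (np.float64(233.4), np.float64(278.7))
top any drum (array([534.4, 230.4, 115.2, 109.7,  50.9]), 951)
bar med [533.3 230.  276. ] dir -89.8 [65.23653534 23.31669069]
uprights (array([533.3, 210.7, 169. ,  35.3,   9.7]), 55)
[613.6 237.4 165.5] [473.6 205.  166.9]
scene crank pts by x:
370 1 [377.9 271.5 199.7] 199.7 (np.float64(271.5), np.float64(271.5))
378 11 [381.6 263.1 201.8] 207.1 (np.float6
[... 321 characters left out ...]
421.  268.6 201.1] 208.2 (np.float64(262.6), np.float64(276.6))
426 9 [429.  270.2 201.2] 205.2 (np.float64(265.3), np.float64(278.7))
434 13 [438.2 266.3 199.9] 208.6 (np.float64(244.6), np.float64(278.1))
442 37 [445.3 256.1 189.6] 207.3 (np.float64(231.3), np.float64(276.4))
scene any drum (array([535.2, 228.5, 122.1, 110.3,  61.4]), 511)
bar med [532.2 228.6 274. ] dir -88.3 [61.67904974 16.7903694 ]
uprights (array([534.7, 202.2, 173.8,  52.3,  10.2]), 155)
[588.3 208.4 164.5] [479.6 203.2 166.6]

grasp [188.  516.9 224.2] rpy [-179.9   -0.   160. ] gap 93.7 t 0.1 F [0.3 1.1 0.3]
 turn wz total -0.577 | shift now-axes [-12.198  -8.741   2.104] | after-turn axes [ -7.135 -13.202   2.104]
```

Emit:
step_arm:
  increments:
    - [[0, 0, -0.144, 0, 0, -0.5, -1], [0, 0, -0.144, 0, 0, -0.5, -1], [0, 0, -0.144, 0, 0, -0.5, -1], [0, 0, -0.144, 0, 0, -0.5, -1], [0, 0, 0, -0.5, -0.9, 0, -1]]

```text
clock: 0.6
eef_pos: [210.4, 484.4, 486.4]
eef_rot: [3.139, 0.001, -3.031]
wrist_force: [1.6, -0.4, -0.7]
finger_gap: 93.9
finger_force: 0.0
```

Emit:
step_arm:
  increments:
    - [[0, 0, 0, -0.5, -0.94, 0, -1], [0, 0, 0, -0.5, -0.94, 0, -1], [0, 0, 0, -0.5, -0.94, 0, -1], [0, 0, 0, -0.5, -0.94, 0, -1], [0, 0, 0, -0.5, -0.94, 0, -1]]

```text
clock: 1.1
eef_pos: [331.0, 304.9, 484.5]
eef_rot: [-3.141, -0.0, -3.038]
wrist_force: [0.4, 0.7, 0.5]
finger_gap: 93.7
finger_force: 0.0
```

Emit:
step_arm:
  increments:
    - [[0, 0, 0, -0.5, -0.94, 0, -1], [0, 0, 0, -0.5, -0.94, 0, -1], [0, 0, 0, -0.5, -0.94, 0, -1], [0, 0, 0, -0.5, -0.94, 0, -1], [0, 0, 0, -0.5, -0.94, 0, -1]]

```text
clock: 1.6
eef_pos: [450.0, 128.1, 484.5]
eef_rot: [-3.142, -0.0, -3.038]
wrist_force: [1.3, 0.5, 0.3]
finger_gap: 93.9
finger_force: 0.0
```

Emit:
step_arm:
  increments:
    - [[0, 0, 0, -0.5, -0.94, 0.4, -1], [0, 0, 0, -0.5, -0.94, 0.6, -1], [0, 0, 0, 0, 0, 0.9, -1], [0, 0, 0, 0, 0, 0.9, -1], [0, 0, 0, 0, 0, 0.9, -0.2]]

```text
clock: 2.1
eef_pos: [496.8, 58.7, 335.0]
eef_rot: [3.142, -0.0, -3.039]
wrist_force: [0.6, -0.2, 0.4]
finger_gap: 89.3
finger_force: 0.0
```

```bash
python3 - <<'E'
from h import *
go(527,21.5,94,186)
E
```

```text
grasp [496.8  58.7 155. ] rpy [ 180.    -0.  -174.1] gap 89.3 t 2.1 F [ 0.6 -0.2  0.4]
 turn wz total -0.002 | shift now-axes [-0.656 -1.004  1.525] | after-turn axes [-0.654 -1.005  1.525]
```

Emit:
step_arm:
  increments:
    - [[0, 0, 0, -0.33, -0.5, 0, 0], [0, 0, 0, -0.33, -0.5, 0, 0], [0, 0, 0, 0, 0, 0.8, 0], [0, 0, 0, 0, 0, 0.72, 0], [0, 0, 0, 0, 0, 0, 1]]
  newtons: 12

```text
clock: 2.6
eef_pos: [526.6, 22.0, 272.5]
eef_rot: [3.141, -0.006, -3.038]
wrist_force: [-0.4, -0.3, -0.4]
finger_gap: 49.2
finger_force: 0.0
```

Emit:
step_arm:
  increments:
    - [[0, 0, 0, 0, 0, 0, 1], [0, 0, 0, 0, 0, 0, 1], [0, 0, 0, 0, 0, 0, 1], [0, 0, 0, 0, 0, 0, 1]]

```text
clock: 3.0
eef_pos: [527.5, 22.7, 277.2]
eef_rot: [3.141, 0.002, -3.038]
wrist_force: [0.3, 5.9, 4.0]
finger_gap: 23.8
finger_force: 12.0
```

```bash
python3 - <<'E'
from h import *
go(527,21.5,94,186)
for a,(px,pz) in {"hasp":(60.5,20.5)}.items():
    th=np.linspace(0,1.95,9); x=px*np.cos(th)-pz*np.sin(th); z=px*np.sin(th)+pz*np.cos(th); print((-np.diff(x)/40).round(2),(-np.diff(z)/40).round(2))
th=np.linspace(0,1.5,13); x=-150*np.cos(th)+30*np.sin(th); z=150*np.sin(th)+30*np.cos(th); print((-np.diff(x)/40).round(2),(-np.diff(z)/40).round(2))
E
```

```text
grasp [527.5  22.7  97.2] rpy [ 1.799e+02  1.000e-01 -1.741e+02] gap 23.8 t 3.0 F [0.3 5.9 4. ]
 turn wz total -0.001 | shift now-axes [ 0.017 -0.027  0.08 ] | after-turn axes [ 0.017 -0.027  0.08 ]
[0.17 0.25 0.31 0.36 0.38 0.39 0.37 0.32] [-0.35 -0.3  -0.23 -0.15 -0.06  0.04  0.13  0.21]
[-0.12 -0.18 -0.23 -0.28 -0.33 -0.37 -0.4  -0.43 -0.45 -0.47 -0.48 -0.48] [-0.46 -0.44 -0.42 -0.38 -0.35 -0.3  -0.25 -0.2  -0.15 -0.09 -0.03  0.03]
```

Emit:
step_arm:
  increments:
    - [[0, 0, 0, 0.17, 0, -0.35, 1], [0, 0, 0, 0.25, 0, -0.3, 1], [0, 0, 0, 0.31, 0, -0.23, 1], [0, 0, 0, 0.36, 0, -0.15, 1], [0, 0, 0, 0.38, 0, -0.06, 1]]

```text
clock: 3.5
eef_pos: [468.6, 16.5, 321.3]
eef_rot: [3.141, 0.004, -3.038]
wrist_force: [0.6, 5.5, 0.0]
finger_gap: 23.3
finger_force: 12.0
```

Emit:
step_arm:
  increments:
    - [[0, 0, 0, 0.39, 0, 0.04, 1], [0, 0, 0, 0.37, 0, 0.13, 1], [0, 0, 0, 0.32, 0, 0.21, 1], [0, 0, 0, 0, 0, 0, 1], [0, 0, 0, 0, 0, 0, 0]]

```text
clock: 4.0
eef_pos: [425.7, 11.7, 305.1]
eef_rot: [-3.142, 0.001, -3.038]
wrist_force: [0.8, -0.2, -0.2]
finger_gap: 28.3
finger_force: 0.0
```

Emit:
step_arm:
  increments:
    - [[0, 0, 0, 0, 0, 0, 0], [0, 0, 0, 0, 0, 0, 0], [0, 0, 0, 0, 0, -1, 0], [0, 0, 0, -0.4, -1, -0.5, 0], [0, 0, 0, -0.4, -1, 0, 0]]

```text
clock: 4.5
eef_pos: [466.7, -65.4, 367.6]
eef_rot: [-3.14, 0.005, -3.036]
wrist_force: [0.4, 1.5, 0.0]
finger_gap: 46.7
finger_force: 0.0
```

```bash
python3 - <<'E'
from h import *
c=optics.camera("top"); crop(c,190,165,350,285,5,"t2"); P=cloud(c)
m=box(P,380,475,-30,60,20,150); print(P[m].mean(0),P[m].min(0),P[m].max(0),m.sum())
q=P[box(P,460,540,-170,-60,78,125)]; print("knob",q.mean(0),q.min(0),q.max(0))
go(502.5,-118,94,186)
E
```

```text
[466.2592128   39.38082945  66.95712883] [432.51477837  17.84494034  29.40593622] [474.7830754   58.95328012 123.33173515] 33<stdin>:4: RuntimeWarning: Mean of empty slice.
  ret = um.true_divide(
Traceback (most recent call last):
ValueError: zero-size array to reduction operation minimum which has no identity
```

View pics/t2.png

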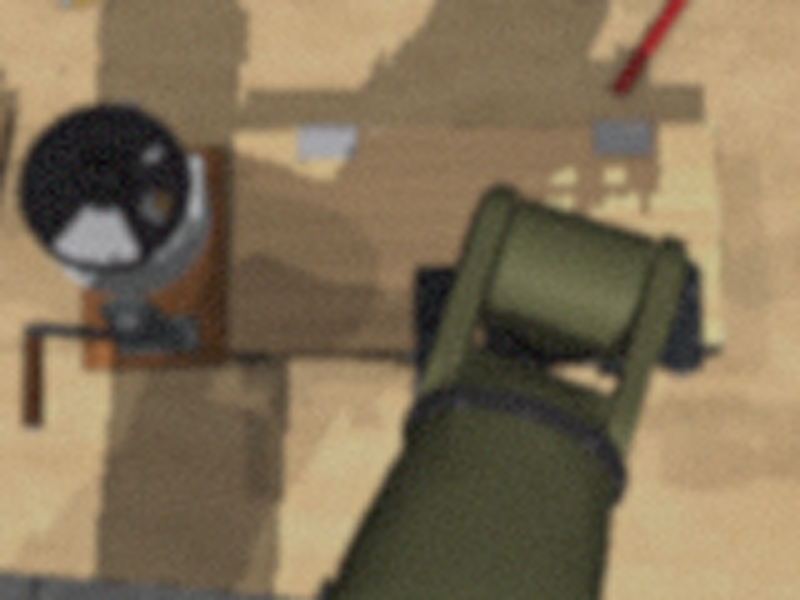

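Crop t2 shows the arm over the lid; the hasp area (~455,300) is partly hidden, so I check the hasp with the scene camera numbers.

```bash
python3 - <<'E'
from h import *
c=optics.camera("scene"); crop(c,240,220,340,295,6,"s2"); P=cloud(c)
q=P[box(P,400,475,-10,45,25,130)]; print(q.min(0),q.max(0),len(q))
q=P[box(P,500,540,0,45,78,130)]; print("on lid",len(q))
go(502.5,-118,94,186)
E
```

```text
[411.86022832  -6.13205824  25.68126937] [474.93621077  43.49575642 126.334144  ] 149
on lid 3
grasp [467.3 -67.7 184.8] rpy [-1.799e+02  1.000e-01 -1.742e+02] gap 47.3 t 4.6 F [ 0.4  0.4 -0.6]
 turn wz total -0.005 | shift now-axes [-0.749 -1.34   2.271] | after-turn axes [-0.743 -1.342  2.271]
```

View pics/s2.png

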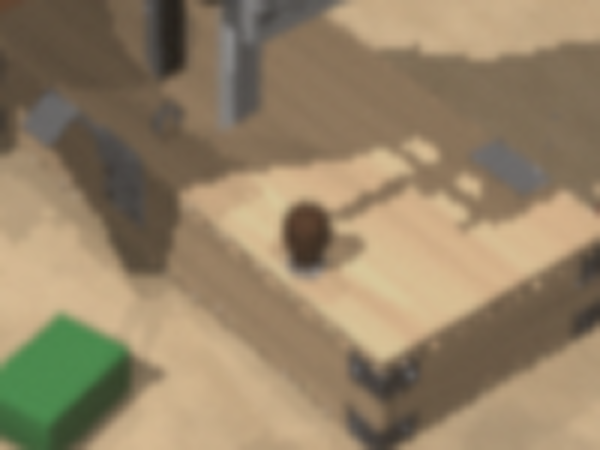

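Hasp is swung off (tab at ~(50,118) in front, staple bare at (165,118)). Now the knob (305,235).

Emit:
step_arm:
  increments:
    - [[0, 0, 0, -0.37, -0.66, 0, 0.1], [0, 0, 0, -0.37, -0.66, 0, 0.1], [0, 0, 0, 0, 0, 0.8, 0.1], [0, 0, 0, 0, 0, 0.8, 0.1], [0, 0, 0, 0, 0, 0.65, 0.1]]
  newtons: 18

```text
clock: 5.1
eef_pos: [500.6, -113.9, 272.5]
eef_rot: [3.141, -0.001, -3.038]
wrist_force: [1.0, -0.4, 0.4]
finger_gap: 42.5
finger_force: 0.0
```

Emit:
step_arm:
  increments:
    - [[0, 0, 0, 0, 0, 0, 1], [0, 0, 0, 0, 0, 0, 1], [0, 0, 0, 0, 0, 0, 1], [0, 0, 0, 0, 0, 0, 1], [0, 0, 0, 0, 0, 0, 1]]

```text
clock: 5.6
eef_pos: [501.0, -114.9, 275.6]
eef_rot: [-3.139, 0.002, -3.038]
wrist_force: [1.0, -9.1, -2.7]
finger_gap: 24.8
finger_force: 18.0
```

Emit:
step_arm:
  increments:
    - [[0, 0, 0, -0.12, -0.04, -0.46, 1], [0, 0, 0, -0.18, 0, -0.44, 1], [0, 0, 0, -0.23, 0, -0.42, 1], [0, 0, 0, -0.28, 0, -0.38, 1], [0, 0, 0, -0.33, 0, -0.35, 1]]

```text
clock: 6.1
eef_pos: [546.5, -110.7, 357.9]
eef_rot: [-3.142, 0.0, -3.038]
wrist_force: [5.1, -0.1, -10.1]
finger_gap: 24.8
finger_force: 18.0
```

Emit:
step_arm:
  increments:
    - [[0, 0, 0, -0.37, 0, -0.3, 1], [0, 0, 0, -0.4, 0, -0.25, 1], [0, 0, 0, -0.43, 0, -0.2, 1], [0, 0, 0, -0.45, 0, -0.15, 1], [0, 0, 0, -0.47, 0, -0.09, 1]]

```text
clock: 6.6
eef_pos: [631.0, -101.8, 397.8]
eef_rot: [3.142, 0.001, -3.038]
wrist_force: [-2.6, 0.8, -3.0]
finger_gap: 24.6
finger_force: 18.0
```

Emit:
step_arm:
  increments:
    - [[0, 0, 0, -0.48, 0, -0.03, 1], [0, 0, 0, -0.48, 0, 0.03, 1], [0, 0, 0, 0, 0, 0, 1], [0, 0, 0, 0, 0, 0, 0], [0, 0, 0, 0, 0, 0, 0]]

```text
clock: 7.1
eef_pos: [668.6, -98.1, 396.7]
eef_rot: [-3.141, 0.0, -3.038]
wrist_force: [-0.4, -0.4, 0.0]
finger_gap: 37.1
finger_force: 0.0
```

Emit:
step_arm:
  increments:
    - [[0, 0, 0, 0, 0, 0, 0], [0, 0, 0, 0, 0, -1, 0], [0, 0, 0, 0, 0, -1, 0], [0, 0, 0, 0.5, 0.8, -0.5, 0], [0, 0, 0, 0.5, 0.8, 0, 0]]

```text
clock: 7.6
eef_pos: [621.4, -38.6, 499.1]
eef_rot: [-3.14, 0.005, -3.04]
wrist_force: [1.0, 0.2, -0.0]
finger_gap: 47.2
finger_force: 0.0
```

```bash
python3 - <<'E'
from h import *
c=optics.camera("scene"); crop(c,190,120,390,270,4,"s3"); P=cloud(c)
T=cv2.Rodrigues(np.array([0,0,np.radians(6)]))[0]
q=(P.reshape(-1,3)-[640.3,-2.4,62])@T  # case axes, origin lid hinge
q=q[(abs(q[:,1]+100)<60)&(q[:,2]>40)&(q[:,2]<180)&(abs(q[:,0])<60)]
print(np.polyfit(q[:,2],q[:,0],1),len(q))
go(533,229.5,320,90.5)
E
```

```text
[-0.00908522 -2.48409404] 901
grasp [619.1 -34.5 318.1] rpy [ 1.80e+02  1.00e-01 -1.74e+02] gap 47.0 t 7.7 F [-2.7  3.5 -1.5]
 turn wz total 2.123 | shift now-axes [ 1.447  6.79  -0.047] | after-turn axes [ 6.619 -2.095 -0.047]
```

View pics/s3.png

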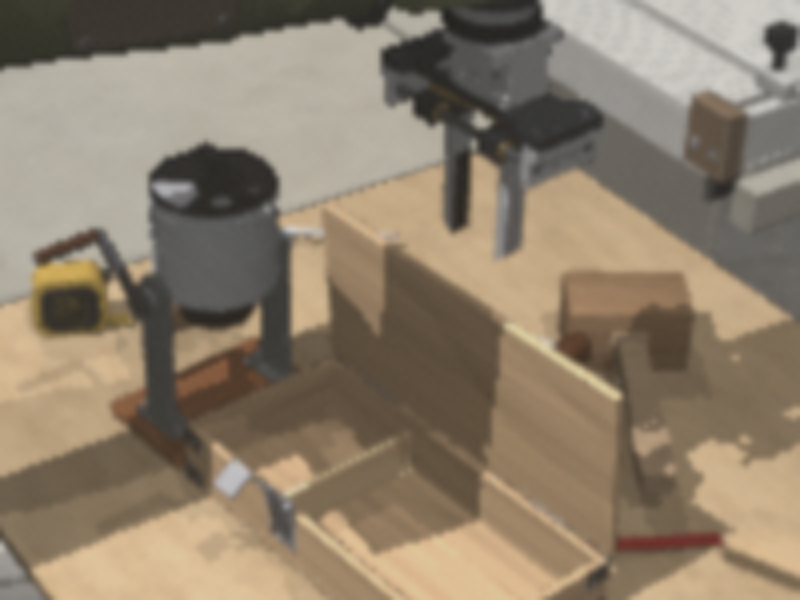

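Scene crop s3: lid upright and open, hasp hanging off in front (~(255,500)), drum dial at (210,180).

Emit:
step_arm:
  increments:
    - [[0, 0, 0, 0.18, 0.85, -0.1, 0], [0, 0, 0, 0.18, 0.85, 0, 0], [0, 0, 0, 0.18, 0.85, 0, 0], [0, 0, 0, 0.18, 0.85, 0, 0], [0, 0, 0, 0.18, 0.85, 0, 0]]

```text
clock: 8.15
eef_pos: [568.3, 127.7, 500.1]
eef_rot: [-3.142, 0.0, -3.038]
wrist_force: [0.7, 0.3, -0.0]
finger_gap: 47.1
finger_force: 0.0
```

Emit:
step_arm:
  increments:
    - [[0, 0, 0, 0.18, 0.85, 0, 0], [0, 0, 0, 0.18, 0.85, 0, 0], [0, 0, 0, 0.18, 0.84, 0, 0], [0, 0, 0.177, 0, 0, 0, 0], [0, 0, 0.177, 0, 0, 0, 0]]

```text
clock: 8.65
eef_pos: [536.5, 226.2, 500.0]
eef_rot: [-3.141, -0.0, 2.963]
wrist_force: [-0.1, -0.2, 0.3]
finger_gap: 47.1
finger_force: 0.0
```

Emit:
step_arm:
  increments:
    - [[0, 0, 0.177, 0, 0, 0, 0], [0, 0, 0.177, 0, 0, 0, 0], [0, 0, 0.177, 0, 0, 0, 0], [0, 0, 0.177, 0, 0, 0, 0], [0, 0, 0.177, 0, 0, 0, 0]]

```text
clock: 9.15
eef_pos: [536.9, 225.2, 500.0]
eef_rot: [-3.142, 0.0, 2.266]
wrist_force: [-1.0, 1.1, -1.0]
finger_gap: 47.2
finger_force: 0.0
```

Emit:
step_arm:
  increments:
    - [[0, 0, 0.177, 0, 0, 0, 0], [0, 0, 0.177, 0, 0, 0, 0], [0, 0, 0.177, 0, 0, 0, 0], [0, 0, 0.177, 0, 0, 0, 0], [0, 0, 0.177, 0, 0, 0, 0]]

```text
clock: 9.65
eef_pos: [536.9, 225.2, 500.0]
eef_rot: [-3.142, 0.0, 1.571]
wrist_force: [-0.5, -0.5, -0.5]
finger_gap: 47.0
finger_force: 0.0
```

```bash
python3 - <<'E'
from h import *
go(533,229.5,272,90.5)
E
```

```text
grasp [536.9 225.2 320. ] rpy [-180.    0.   90.] gap 47.0 t 9.7 F [-0.5 -0.5 -0.5]
 turn wz total -0.011 | shift now-axes [ 0.107 -0.099  1.2  ] | after-turn axes [ 0.108 -0.098  1.2  ]
```

Emit:
step_arm:
  increments:
    - [[0, 0, 0, 0.11, -0.1, 0.4, 0], [0, 0, 0, 0, 0, 0.4, 0], [0, 0, 0, 0, 0, 0.4, 0], [0, 0, 0, 0, 0, 0, 1], [0, 0, 0, 0, 0, 0, 1]]
  newtons: 15

```text
clock: 10.15
eef_pos: [533.1, 229.7, 452.5]
eef_rot: [3.141, -0.0, 1.577]
wrist_force: [-0.2, 0.0, 0.5]
finger_gap: 34.3
finger_force: 0.0
```

Emit:
step_arm:
  increments:
    - [[0, 0, 0, 0, 0, 0, 1], [0, 0, 0, 0, 0, 0, 1], [0, 0, 0, 0, 0, 0, 1], [0, 0, 0, 0, 0, 0, 1]]

```text
clock: 10.55
eef_pos: [534.2, 229.5, 452.7]
eef_rot: [3.134, -0.001, 1.576]
wrist_force: [21.9, 2.7, -3.7]
finger_gap: 12.1
finger_force: 15.0
```

Emit:
step_arm:
  increments:
    - [[0, 0, -0.18, 0, 0, 0, 1], [0, 0, -0.18, 0, 0, 0, 1], [0, 0, -0.18, 0, 0, 0, 1], [0, 0, -0.18, 0, 0, 0, 1], [0, 0, -0.18, 0, 0, 0, 1]]

```text
clock: 11.05
eef_pos: [534.8, 229.7, 452.8]
eef_rot: [3.132, 0.005, 2.289]
wrist_force: [22.7, 1.7, -2.3]
finger_gap: 11.9
finger_force: 14.7
```

Emit:
step_arm:
  increments:
    - [[0, 0, -0.18, 0, 0, 0, 1], [0, 0, -0.18, 0, 0, 0, 1], [0, 0, -0.18, 0, 0, 0, 1], [0, 0, -0.18, 0, 0, 0, 1], [0, 0, -0.18, 0, 0, 0, 1]]

```text
clock: 11.55
eef_pos: [533.4, 229.9, 452.5]
eef_rot: [3.14, 0.002, 2.997]
wrist_force: [4.1, 3.0, -0.2]
finger_gap: 19.7
finger_force: 1.9
```

```bash
python3 - <<'E'
from h import *
go(533,229.5,272,186.5); print(manip.read_state()["moment"])
E
```

```text
grasp [533.4 229.9 272.5] rpy [1.799e+02 1.000e-01 1.717e+02] gap 19.7 t 11.6 F [ 4.1  3.  -0.2]
 turn wz total -0.329 | shift now-axes [ 0.007 -0.011  0.013] | after-turn axes [ 0.01  -0.009  0.013]
[ 0.5129715  -0.76044632 -0.0421573 ]
```

The grip slackened; hold and check before continuing.

Emit:
step_arm:
  increments:
    - [[0, 0, 0, -0.03, 0, 0, 1], [0, 0, 0, 0, 0, 0, 1], [0, 0, 0, 0, 0, 0, 1], [0, 0, 0, 0, 0, 0, 1]]

```text
clock: 11.95
eef_pos: [534.3, 229.7, 452.5]
eef_rot: [3.141, 0.001, 2.988]
wrist_force: [-0.4, 2.7, 4.1]
finger_gap: 12.0
finger_force: 15.0
```

```bash
python3 - <<'E'
from h import *
go(535,229.5,272,186.5); print(manip.read_state()["moment"])
E
```

```text
grasp [534.3 229.7 272.5] rpy [1.799e+02 1.000e-01 1.712e+02] gap 12.0 t 11.9 F [-0.4  2.7  4.1]
 turn wz total -0.34 | shift now-axes [-0.019 -0.003  0.014] | after-turn axes [-0.018 -0.008  0.014]
[ 0.73024889  0.04659271 -0.04413743]
```

Emit:
step_arm:
  increments:
    - [[0, 0, -0.15, 0, 0, 0, 1], [0, 0, -0.15, 0, 0, 0, 1], [0, 0, -0.1, 0, 0, 0, 1], [0, 0, 0, 0, 0, 0, 1]]

```text
clock: 12.35
eef_pos: [534.3, 229.5, 452.5]
eef_rot: [3.141, 0.001, -2.979]
wrist_force: [-1.2, 0.3, 5.5]
finger_gap: 12.4
finger_force: 15.2
```

```bash
python3 - <<'E'
from h import *
go(535,229.5,272,186.5); print(manip.read_state()["moment"])
E
```

```text
grasp [534.3 229.5 272.5] rpy [ 1.800e+02  1.000e-01 -1.707e+02] gap 12.4 t 12.3 F [-1.2  0.3  5.5]
 turn wz total 0.063 | shift now-axes [-0.018 -0.003  0.013] | after-turn axes [-0.018 -0.002  0.013]
[ 0.33641648  0.05920777 -0.22819913]
```

Emit:
step_arm:
  increments:
    - [[0, 0, 0, 0, 0, 0, 0], [0, 0, 0, 0, 0, 0, 0], [0, 0, 0, 0, 0, 0, 0], [0, 0, 0.06, 0, 0, -0.8, 0], [0, 0, 0, 0, 0, -0.8, 0]]

```text
clock: 12.85
eef_pos: [534.4, 229.6, 516.0]
eef_rot: [-3.141, -0.002, -3.028]
wrist_force: [-0.3, -0.1, 0.5]
finger_gap: 46.0
finger_force: 0.0
```

```bash
python3 - <<'E'
from h import *
c=optics.camera("top"); crop(c,150,150,310,270,5,"t3")
go(407,268.5,199,186.5)
th=np.linspace(0,1.83,13)+np.arctan2(43.1,55.2); y=70*np.cos(th); z=70*np.sin(th); print((np.diff(y)/40).round(2),(-np.diff(z)/40).round(2))
E
```

```text
grasp [533.8 229.4 342.3] rpy [ 179.9    0.3 -173.4] gap 46.8 t 12.9 F [0.3 0.7 6. ]
 turn wz total 0.002 | shift now-axes [3.037 1.334 3.583] | after-turn axes [3.039 1.33  3.583]
[-0.18 -0.21 -0.23 -0.25 -0.26 -0.27 -0.27 -0.26 -0.25 -0.23 -0.21 -0.18] [-0.2  -0.17 -0.13 -0.1  -0.06 -0.02  0.02  0.06  0.1   0.14  0.17  0.2 ]
```

View pics/t3.png

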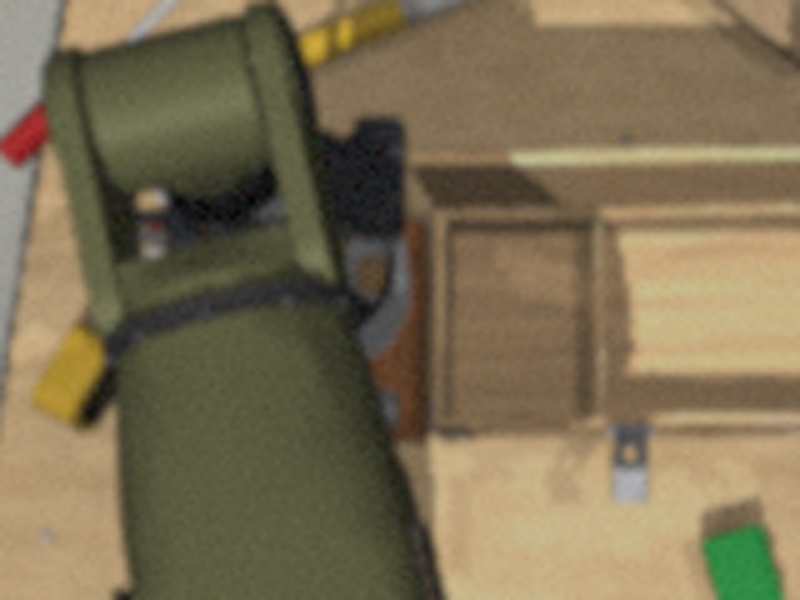

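Part of the dial is hidden by the arm (opening at ~(370,270)); I'll verify it from the crank position before tipping.

Emit:
step_arm:
  increments:
    - [[0, 0, 0, 0.76, 0.33, 0, 0], [0, 0, 0, 0.76, 0.33, 0, 0], [0, 0, 0, 0.76, 0.33, 0, 0], [0, 0, 0, 0.76, 0.33, 0, 0], [0, 0, 0, 0, 0, 0.6, 0]]

```text
clock: 13.4
eef_pos: [404.8, 268.7, 494.4]
eef_rot: [3.139, 0.005, -3.024]
wrist_force: [1.2, 1.1, 0.4]
finger_gap: 47.2
finger_force: 0.0
```

Emit:
step_arm:
  increments:
    - [[0, 0, 0, 0, 0, 0.7, 0], [0, 0, 0, 0, 0, 0.7, 0], [0, 0, 0, 0, 0, 0.7, 0], [0, 0, 0, 0, 0, 0.4, 0], [0, 0, 0, 0, 0, 0.4, 0]]

```text
clock: 13.9
eef_pos: [407.3, 267.9, 374.7]
eef_rot: [-3.141, -0.001, -3.026]
wrist_force: [0.3, -0.1, -0.1]
finger_gap: 47.0
finger_force: 0.0
```

```bash
python3 - <<'E'
from h import *
c=optics.camera("scene");t=optics.camera("top")
a=cv2.resize(c["frame"][145:215,190:290],None,fx=4,fy=4,interpolation=cv2.INTER_CUBIC);b=cv2.resize(t["frame"][170:240,170:270],None,fx=4,fy=4,interpolation=cv2.INTER_CUBIC)
cv2.imwrite("pics/c4.png",np.hstack([a,b])[:,:,::-1])
go(407,268.5,199,186.5)
P=cloud(t); q=P[box(P,440,640,150,320,270,300)]
if len(q)>5: w=q[:,:2]-q[:,:2].mean(0); v=np.linalg.svd(w)[2][0]; print("bar",q.mean(0),np.degrees(np.arctan2(v[1],v[0])),len(q))
E
```

```text
grasp [407.2 267.8 193.9] rpy [-179.9   -0.2 -173.4] gap 47.0 t 14.0 F [ 0.2 -0.7  0. ]
 turn wz total 0.003 | shift now-axes [ 0.004  0.018 -0.126] | after-turn axes [ 0.004  0.018 -0.126]
bar [523.97977108 227.73852538 278.25046311] -178.8141030723889 46
```

View pics/c4.png

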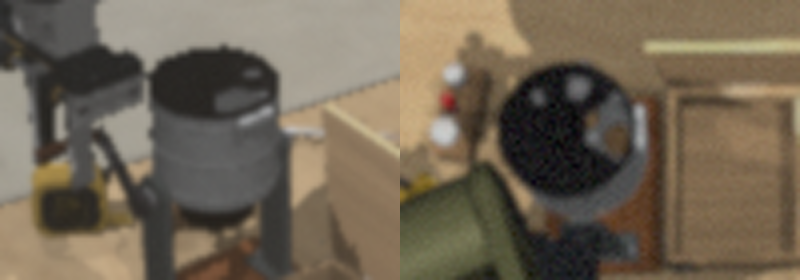

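Kidney opening (c4 right half ~(610,128)) lies directly at the lip (640,130): dial at its stop. Gripping the crank and tipping.

Emit:
step_arm:
  increments:
    - [[0, 0, 0, 0, 0.02, -0.12, 0], [0, 0, 0, 0, 0, 0, 1], [0, 0, 0, 0, 0, 0, 1], [0, 0, 0, 0, 0, 0, 1], [0, 0, 0, 0, 0, 0, 1]]
  newtons: 25

```text
clock: 14.5
eef_pos: [407.3, 268.8, 380.9]
eef_rot: [3.141, 0.0, -3.025]
wrist_force: [-1.0, 7.6, 1.6]
finger_gap: 18.2
finger_force: 4.3
```

Emit:
step_arm:
  increments:
    - [[0, 0, 0, 0, 0, 0, 1], [0, 0, 0, 0, 0, 0, 1], [0, 0, 0, 0, -0.18, -0.2, 1], [0, 0, 0, 0, -0.21, -0.17, 1], [0, 0, 0, 0, -0.23, -0.13, 1]]

```text
clock: 15.0
eef_pos: [410.0, 245.0, 402.5]
eef_rot: [3.137, 0.003, -3.025]
wrist_force: [-2.8, 11.4, 8.5]
finger_gap: 14.1
finger_force: 25.0
```

Emit:
step_arm:
  increments:
    - [[0, 0, 0, 0, -0.25, -0.1, 1], [0, 0, 0, 0, -0.26, -0.06, 1], [0, 0, 0, 0, -0.27, -0.02, 1], [0, 0, 0, 0, -0.27, 0.02, 1], [0, 0, 0, 0, -0.26, 0.06, 1]]

```text
clock: 15.5
eef_pos: [416.2, 192.1, 405.5]
eef_rot: [3.139, 0.002, -3.025]
wrist_force: [0.6, 7.5, 1.1]
finger_gap: 14.2
finger_force: 25.0
```

Emit:
step_arm:
  increments:
    - [[0, 0, 0, 0, -0.25, 0.1, 1], [0, 0, 0, 0, -0.23, 0.14, 1], [0, 0, 0, 0, -0.21, 0.17, 1], [0, 0, 0, 0, -0.18, 0.2, 1], [0, 0, 0, 0, 0, 0, 1]]

```text
clock: 16.0
eef_pos: [420.3, 158.9, 380.8]
eef_rot: [3.134, 0.003, -3.026]
wrist_force: [2.7, 30.4, -4.4]
finger_gap: 14.6
finger_force: 25.0
```

```bash
python3 - <<'E'
from h import *
# expected end: pivot + 70*(cos,sin)
go(407,268.5,199,186.5)
th=1.83+np.arctan2(43.1,55.2); R=cv2.Rodrigues(np.array([0,0,np.radians(6.5)]))[0]; piv=np.array([407,268.5,199])-R@[0,55.2,43.1]; print("expected",piv+R@[0,70*np.cos(th),70*np.sin(th)])
for n in("top","scene"):
    c=optics.camera(n); pickle.dump(c,open(f"pics/{n}5.pkl","wb"))
t=pickle.load(open("pics/top5.pkl","rb"));s=pickle.load(open("pics/scene5.pkl","rb"))
f=lambda c,x,y:cv2.resize(c["frame"][y:y+100,x:x+80],None,fx=5,fy=5,interpolation=cv2.INTER_CUBIC)
cv2.imwrite("pics/c5.png",np.hstack([f(s,210,160),f(t,190,160)])[:,:,::-1])
E
```

```text
grasp [420.3 158.9 200.8] rpy [ 179.5    0.2 -173.4] gap 14.6 t 16.0 F [ 2.7 30.4 -4.4]
 turn wz total 0.003 | shift now-axes [0.014 2.76  0.045] | after-turn axes [0.021 2.76  0.045]
expected [419.5635325  158.23129042 198.18894937]
```

View pics/c5.png

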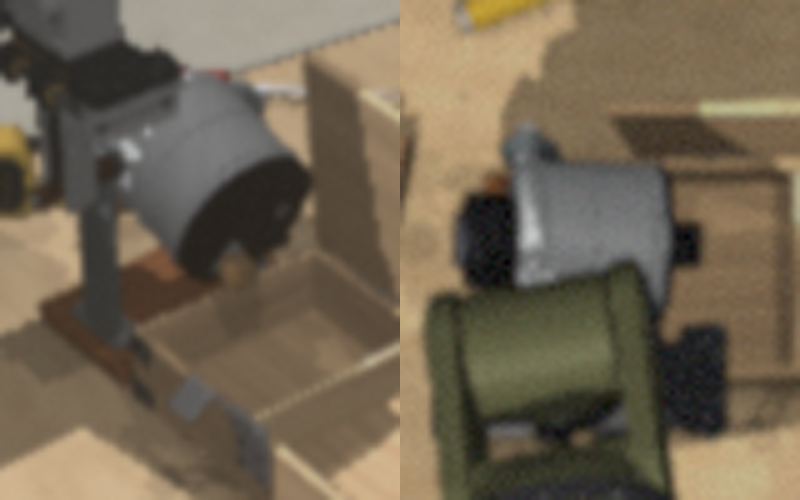

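A knob is just emerging at (237,270). Wait, then shake.

Emit:
step_arm:
  increments:
    - [[0, 0, 0, 0, 0.04, 0, 1], [0, 0, 0, 0, 0, 0, 1], [0, 0, 0, 0, 0, 0, 1], [0, 0, 0, 0, 0, 0, 1], [0, 0, 0, 0, 0, 0, 1]]

```text
clock: 16.6
eef_pos: [420.3, 160.0, 380.8]
eef_rot: [3.138, 0.003, -3.025]
wrist_force: [3.4, 14.6, -0.4]
finger_gap: 14.8
finger_force: 25.0
```

Emit:
step_arm:
  increments:
    - [[0, 0, 0, 0, 0.18, -0.2, 1], [0, 0, 0, 0, 0.21, -0.17, 1], [0, 0, 0, 0, -0.21, 0.17, 1], [0, 0, 0, 0, -0.18, 0.2, 1], [0, 0, 0, 0, 0, 0, 1]]

```text
clock: 17.1
eef_pos: [420.2, 159.7, 380.5]
eef_rot: [3.137, 0.002, -3.026]
wrist_force: [2.1, 16.0, -3.9]
finger_gap: 14.3
finger_force: 25.0
```

Emit:
step_arm:
  increments:
    - [[0, 0, 0, 0, 0.18, -0.2, 1], [0, 0, 0, 0, 0.21, -0.17, 1], [0, 0, 0, 0, -0.21, 0.17, 1], [0, 0, 0, 0, -0.18, 0.2, 1], [0, 0, 0, 0, 0, 0, 1]]

```text
clock: 17.6
eef_pos: [420.1, 159.7, 380.4]
eef_rot: [3.137, 0.002, -3.026]
wrist_force: [1.6, 16.0, -3.6]
finger_gap: 14.3
finger_force: 25.0
```

Emit:
step_arm:
  increments:
    - [[0, 0, 0, 0, 0, 0, 1], [0, 0, 0, 0, 0, 0, 1], [0, 0, 0, 0, 0, 0, 1], [0, 0, 0, 0, 0, 0, 1], [0, 0, 0, 0, 0, 0, 1]]

```text
clock: 18.1
eef_pos: [420.1, 160.0, 380.4]
eef_rot: [3.138, 0.001, -3.025]
wrist_force: [2.3, 14.2, -3.0]
finger_gap: 14.3
finger_force: 25.0
```

```bash
python3 - <<'E'
from h import *
go(419.6,158.2,198.2,186.5)
s=optics.camera("scene");t=optics.camera("top")
f=lambda c,x,y:cv2.resize(c["frame"][y:y+100,x:x+80],None,fx=5,fy=5,interpolation=cv2.INTER_CUBIC)
cv2.imwrite("pics/c6.png",np.hstack([f(s,210,170),f(t,190,160)])[:,:,::-1])
E
```

```text
grasp [420.1 160.  200.4] rpy [ 1.798e+02  1.000e-01 -1.733e+02] gap 14.3 t 18.1 F [ 2.3 14.2 -3. ]
 turn wz total 0.004 | shift now-axes [ 0.019 -0.043  0.055] | after-turn axes [ 0.019 -0.043  0.055]
```

View pics/c6.png

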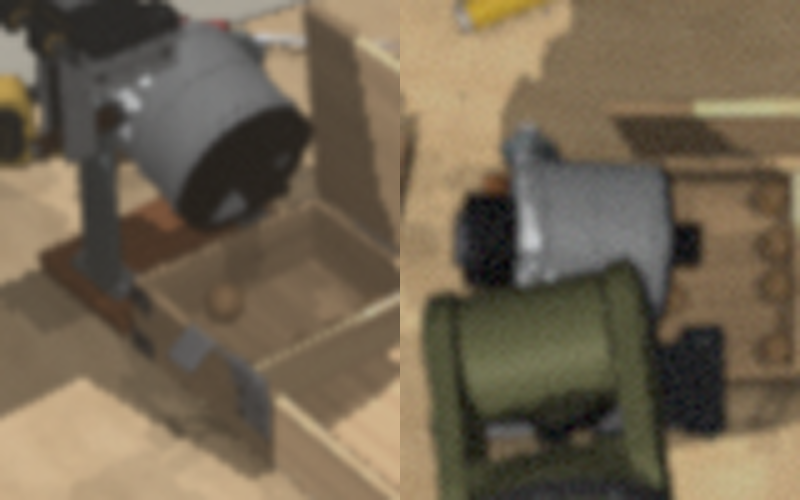

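Five balls are in the bay: four along the divider (770, 200–348) and one at (680,300). All are out, so I set the drum upright.

Emit:
step_arm:
  increments:
    - [[0, 0, 0, 0, 0.18, -0.2, 1], [0, 0, 0, 0, 0.21, -0.17, 1], [0, 0, 0, 0, 0.23, -0.14, 1], [0, 0, 0, 0, 0.25, -0.1, 1], [0, 0, 0, 0, 0.26, -0.06, 1]]

```text
clock: 18.7
eef_pos: [415.1, 203.6, 408.5]
eef_rot: [-3.139, 0.002, -3.026]
wrist_force: [3.0, -10.5, 7.1]
finger_gap: 14.1
finger_force: 25.0
```

Emit:
step_arm:
  increments:
    - [[0, 0, 0, 0, 0.27, -0.02, 1], [0, 0, 0, 0, 0.27, 0.02, 1], [0, 0, 0, 0, 0.26, 0.06, 1], [0, 0, 0, 0, 0.25, 0.1, 1], [0, 0, 0, 0, 0.23, 0.13, 1]]

```text
clock: 19.2
eef_pos: [409.2, 254.9, 396.0]
eef_rot: [-3.14, 0.002, -3.026]
wrist_force: [1.3, -8.0, 4.9]
finger_gap: 14.0
finger_force: 25.0
```

Emit:
step_arm:
  increments:
    - [[0, 0, 0, 0, 0.19, 0.17, 1], [0, 0, 0, 0, 0.16, 0.22, 1], [0, 0, 0, 0, 0.02, 0.04, 1], [0, 0, 0, 0, 0, 0, 1]]

```text
clock: 19.6
eef_pos: [407.2, 270.4, 379.0]
eef_rot: [3.139, 0.002, -3.025]
wrist_force: [-0.8, 8.6, 3.9]
finger_gap: 14.5
finger_force: 25.0
```

```bash
python3 - <<'E'
from h import *
go(407,268.5,199,186.5)
E
```

```text
grasp [407.2 270.4 199. ] rpy [ 1.799e+02  1.000e-01 -1.733e+02] gap 14.5 t 19.6 F [-0.8  8.6  3.9]
 turn wz total 0.004 | shift now-axes [ 0.01  -0.046  0.   ] | after-turn axes [ 0.01  -0.046  0.   ]
```

Emit:
step_arm:
  increments:
    - [[0, 0, 0, 0, 0, 0, -0.2], [0, 0, 0, 0, 0, 0, -0.2], [0, 0, 0, 0, 0, -0.9, 0.3], [0, 0, 0, 0, 0, -1, 0.1], [0, 0, 0, 0, 0, -1, 0.1]]

```text
clock: 20.1
eef_pos: [407.1, 269.3, 495.6]
eef_rot: [-3.141, -0.001, -3.026]
wrist_force: [0.4, 0.4, 0.3]
finger_gap: 41.5
finger_force: 0.0
```

Emit:
step_arm:
  increments:
    - [[0, 0, 0, -0.06, -0.94, 0, -1], [0, 0, 0, -0.06, -0.94, 0, -1], [0, 0, 0, -0.06, -0.94, 0, -1], [0, 0, 0, -0.06, -0.94, 0, -1], [0, 0, 0, -0.06, -0.94, 0, -1]]

```text
clock: 20.6
eef_pos: [440.9, 82.6, 494.2]
eef_rot: [-3.141, -0.0, -3.026]
wrist_force: [0.2, -0.1, 0.5]
finger_gap: 78.8
finger_force: 0.0
```

Emit:
step_arm:
  increments:
    - [[0, 0, 0, -0.06, -0.94, 0, -1], [0, 0, 0, -0.06, -0.94, 0, -1], [0, 0, 0, -0.06, -0.94, 0, -1], [0, 0, 0, -0.06, -0.94, 0, -1], [0, 0, 0, -0.06, -0.94, 0, -1]]

```text
clock: 21.1
eef_pos: [474.6, -102.9, 494.2]
eef_rot: [-3.141, -0.0, -3.026]
wrist_force: [0.1, -0.3, -0.2]
finger_gap: 94.2
finger_force: 0.0
```

```bash
cat > items.py <<'E'
from h import *
t=optics.camera("top");s=optics.camera("scene")
for n,c in(("top",t),("scene",s)):
    P=cloud(c); hsv=cv2.cvtColor(c["frame"],cv2.COLOR_RGB2HSV).astype(int); S,H=hsv[...,1],hsv[...,0]
    m=box(P,330,700,-520,-195,11,45).astype(np.uint8); k,lab=cv2.connectedComponents(m)
    for i in range(1,k):
        if (lab==i).sum()>80:
            q=P[lab==i]; print(n,*mrect(P,lab==i),"z",np.percentile(q[:,2],80).round(1),"hsv",np.median(hsv[lab==i],0))
E
python3 items.py; python3 - <<'E'
from h import *
go(610.7,-319,120,162.5)
t=optics.camera("top"); P=cloud(t)
q=P[box(P,360,450,230,310,175,235)]; print("crank",q[(q[:,0]>380)&(q[:,0]<435)].mean(0)); 
q=P[box(P,440,640,150,320,238,300)]; print("drum",mrect(P,box(P,440,640,150,320,238,300)),q[:,2].max())
E
```

```text
top [ 679.7 -420.6   74.1   40.1   89.7] 149 z 34.3 hsv [141. 150. 141.]
top [ 610.9 -319.1   72.7   48.4  -17.3] 254 z 34.4 hsv [ 21.  28. 194.]
top [ 508.5 -458.2   71.9   41.8   -5.4] 210 z 24.5 hsv [ 21.  59. 193.]
top [ 4.302e+02 -3.239e+02  9.710e+01  2.870e+01  3.000e-01] 194 z 23.8 hsv [  6. 123.  80.]
top [ 403.  -509.4   66.    59.8  -32. ] 232 z 36.4 hsv [ 15. 113. 138.]
scene [ 611.  -320.    73.4   54.4  -15.8] 391 z 32.8 hsv [ 19.  25. 192.]
scene [ 680.  -422.9   75.7   39.8  -90. ] 247 z 32.3 hsv [140. 139. 130.]
scene [ 427.3 -326.2   94.4   28.7   -1.6] 275 z 22.2 hsv [  5. 118. 105.]
scene [ 508.6 -460.6   74.6   42.1   -4.7] 356 z 22.1 hsv [ 20.  53. 200.]
scene [ 402.2 -510.5   65.2   60.3  -34.8] 343 z 36.4 hsv [ 15.  99. 140.]
grasp [ 474.9 -104.4  313.6] rpy [-1.800e+02 -1.000e-01 -1.736e+02] gap 93.7 t 21.2 F [ 0.3  0.3 -1. ]
 turn wz total 0.532 | shift now-axes [-2.772 -5.711  4.841] | after-turn axes [-4.851 -4.095  4.841]
crank [405.27180221 267.80761395 205.53590367]
drum (array([534.4, 228.8, 112.1, 112.1,  52.2]), 853) 285.51461869790705
```

Emit:
step_arm:
  increments:
    - [[0, 0, 0.177, 0, 0, 0, -1], [0, 0, 0.177, 0, 0, 0, -1], [0, 0, 0.177, 0, 0, 0, -1], [0, 0, 0, -0.81, -0.68, 0, -1], [0, 0, 0, -0.81, -0.68, 0, -1]]

```text
clock: 21.75
eef_pos: [520.8, -171.7, 495.0]
eef_rot: [-3.142, 0.001, 2.843]
wrist_force: [0.7, 0.9, 0.8]
finger_gap: 94.1
finger_force: 0.0
```

Emit:
step_arm:
  increments:
    - [[0, 0, 0, -0.81, -0.68, 0, -1], [0, 0, 0, -0.81, -0.68, 0, -1], [0, 0, 0, -0.81, -0.68, 0.5, -1], [0, 0, 0, -0.81, -0.68, 0.5, -1], [0, 0, 0, 0, 0, 1, -1]]

```text
clock: 22.25
eef_pos: [613.7, -317.2, 414.1]
eef_rot: [-3.14, 0.004, 2.839]
wrist_force: [1.4, 0.3, -1.2]
finger_gap: 93.7
finger_force: 0.0
```

Emit:
step_arm:
  increments:
    - [[0, 0, 0, 0, 0, 1, -1], [0, 0, 0, 0, 0, 1, -1], [0, 0, 0, 0, 0, 0.84, -1], [0, 0, 0, 0, 0, 0, -1]]

```text
clock: 22.65
eef_pos: [611.8, -313.2, 295.6]
eef_rot: [3.14, -0.008, 2.842]
wrist_force: [-0.3, 0.1, 1.0]
finger_gap: 93.7
finger_force: 0.0
```

```bash
python3 - <<'E'
from h import *
go(610.8,-319.3,21,162.5)
E
```

```text
grasp [ 611.8 -313.2  115.6] rpy [179.9  -0.5 162.8] gap 93.7 t 22.6 F [-0.3  0.1  1. ]
 turn wz total 0.007 | shift now-axes [-0.022 -0.153  2.366] | after-turn axes [-0.023 -0.152  2.366]
```

Emit:
step_arm:
  increments:
    - [[0, 0, 0, -0.02, -0.15, 0.8, -1], [0, 0, 0, 0, 0, 0.8, -1], [0, 0, 0, 0, 0, 0.75, -1], [0, 0, 0, 0, 0, 0, 1], [0, 0, 0, 0, 0, 0, 1]]
  newtons: 30

```text
clock: 23.15
eef_pos: [611.7, -320.4, 209.0]
eef_rot: [-3.141, 0.002, 2.841]
wrist_force: [0.6, 0.6, 1.1]
finger_gap: 81.4
finger_force: 0.0
```

Emit:
step_arm:
  increments:
    - [[0, 0, 0, 0, 0, 0, 1], [0, 0, 0, 0, 0, 0, 1], [0, 0, 0, 0, 0, 0, 1], [0, 0, 0, 0, 0, 0, 1]]

```text
clock: 23.55
eef_pos: [611.1, -320.5, 207.4]
eef_rot: [3.142, 0.001, 2.841]
wrist_force: [0.7, 1.4, 1.0]
finger_gap: 49.4
finger_force: 0.6
```

Emit:
step_arm:
  increments:
    - [[0, 0, 0, 0, 0, -0.6, 1], [0, 0, 0, 0, 0, -0.9, 1], [0, 0, 0, 0, 0, -0.9, 1], [0, 0, 0, 0, 0, -0.9, 1], [0, 0, 0, 0, 0, 0, 1]]

```text
clock: 24.05
eef_pos: [611.2, -320.7, 344.6]
eef_rot: [-3.14, 0.008, 2.841]
wrist_force: [0.3, 0.1, -1.5]
finger_gap: 47.8
finger_force: 30.0
```

```bash
python3 - <<'E'
from h import *
go(570,-130.3,30,186)
E
```

```text
grasp [ 611.2 -320.7  164.6] rpy [-179.9    0.5  162.8] gap 47.8 t 24.1 F [ 0.3  0.1 -1.5]
 turn wz total -0.516 | shift now-axes [2.393 4.241 3.365] | after-turn axes [0.526 4.841 3.365]
```

Emit:
step_arm:
  increments:
    - [[0, 0, -0.172, 0, 0, 0, 1], [0, 0, -0.172, 0, 0, 0, 1], [0, 0, -0.172, 0, 0, 0, 1], [0, 0, 0, 0.4, 0.5, 0, 1], [0, 0, 0, 0.12, 0.9, 0, 1]]

```text
clock: 24.55
eef_pos: [583.2, -267.9, 336.9]
eef_rot: [3.141, -0.002, -3.039]
wrist_force: [0.8, 0.3, -1.1]
finger_gap: 47.7
finger_force: 30.0
```

Emit:
step_arm:
  increments:
    - [[0, 0, 0, 0, 0.9, 0, 1], [0, 0, 0, 0, 0.9, 0, 1], [0, 0, 0, 0, 0.9, 0, 1], [0, 0, 0, 0, 0.74, 0, 1], [0, 0, 0, 0, 0, 0.5, 1]]

```text
clock: 25.05
eef_pos: [570.1, -127.2, 320.0]
eef_rot: [-3.141, 0.003, -3.034]
wrist_force: [-0.3, -0.3, -3.1]
finger_gap: 47.7
finger_force: 30.0
```

Emit:
step_arm:
  increments:
    - [[0, 0, 0, 0, 0, 0.8, 1], [0, 0, 0, 0, 0, 0.7, 1], [0, 0, 0, 0, 0, 0.2, 1]]

```text
clock: 25.35
eef_pos: [569.2, -129.9, 247.0]
eef_rot: [3.139, -0.005, -3.037]
wrist_force: [-0.6, -0.4, -1.9]
finger_gap: 47.9
finger_force: 30.0
```

```bash
python3 - <<'E'
from h import *
go(570,-130.3,37,186)
E
```

```text
grasp [ 569.2 -129.9   67. ] rpy [ 179.9   -0.3 -174. ] gap 47.9 t 25.4 F [-0.6 -0.4 -1.9]
 turn wz total -0.0 | shift now-axes [-0.018 -0.012  0.75 ] | after-turn axes [-0.018 -0.012  0.75 ]
```

Emit:
step_arm:
  increments:
    - [[0, 0, 0, 0, 0, 0.4, 1], [0, 0, 0, 0, 0, 0.25, 1], [0, 0, 0, 0, 0, 0, 1]]

```text
clock: 25.65
eef_pos: [569.9, -130.2, 223.8]
eef_rot: [3.141, -0.002, -3.037]
wrist_force: [0.4, 0.6, -2.5]
finger_gap: 47.9
finger_force: 30.0
```

Emit:
step_arm:
  increments:
    - [[0, 0, 0, 0, 0, 0, -0.25], [0, 0, 0, 0, 0, 0, -0.25], [0, 0, 0, 0, 0, -0.9, -0.25], [0, 0, 0, 0, 0, -0.9, -0.25], [0, 0, 0, 0, 0, -0.9, -0.25]]

```text
clock: 26.15
eef_pos: [570.0, -130.2, 335.0]
eef_rot: [-3.141, 0.001, -3.037]
wrist_force: [0.3, -0.1, -0.2]
finger_gap: 58.7
finger_force: 0.0
```

```bash
python3 items.py; python3 - <<'E'
from h import *
go(508.7,-459,120,175)
E
```

```text
top [ 694.6 -420.3   64.4   46.3   52.7] 143 z 34.5 hsv [141. 151. 142.]
top [ 508.7 -459.3   71.8   41.8   -4.1] 212 z 24.7 hsv [ 20.  60. 190.]
top [ 400.4 -274.1   95.1   28.3    2.4] 193 z 24.0 hsv [  6. 124.  81.]
top [ 401.6 -510.8   65.8   60.9  -32.6] 233 z 36.0 hsv [ 15. 113. 152.]
scene [ 679.5 -422.5   74.4   40.9   87.5] 241 z 31.9 hsv [140. 139. 133.]
scene [ 401.8 -275.5   98.6   31.1    2.1] 274 z 22.5 hsv [  5.  120.5 107. ]
scene [ 509.8 -459.2   75.8   41.6   -4.5] 350 z 22.4 hsv [ 20.  53. 193.]
scene [ 403.  -510.4   66.1   61.   -31.8] 349 z 36.5 hsv [ 15.  99. 155.]
grasp [ 570.5 -130.3  158.7] rpy [-179.8    0.5 -174. ] gap 58.6 t 26.2 F [-0.8 -0.3 -0.7]
 turn wz total 0.244 | shift now-axes [ 2.395 -8.012  0.968] | after-turn axes [ 0.824 -8.321  0.968]
```

Carton is in the bay. The hex keys were knocked to (401,-275). Next the wax.

Emit:
step_arm:
  increments:
    - [[0, 0, 0.12, 0, 0, 0, -0.7], [0, 0, 0.12, 0, 0, 0, -0.7], [0, 0, 0, 0.09, -0.92, 0, -0.7], [0, 0, 0, 0.09, -0.92, 0, -0.7], [0, 0, 0, 0.09, -0.92, 0, -0.7]]

```text
clock: 26.75
eef_pos: [549.7, -240.4, 332.8]
eef_rot: [-3.141, 0.001, 3.058]
wrist_force: [-0.3, 1.0, 0.0]
finger_gap: 80.1
finger_force: 0.0
```

Emit:
step_arm:
  increments:
    - [[0, 0, 0, 0.09, -0.92, 0, -0.7], [0, 0, 0, 0.09, -0.92, 0, -0.7], [0, 0, 0, 0.09, -0.92, 0, -0.7], [0, 0, 0, 0.09, -0.92, 0, -0.7], [0, 0, 0, 0.09, -0.92, 0.5, -0.7]]

```text
clock: 27.25
eef_pos: [516.4, -422.8, 315.2]
eef_rot: [-3.138, 0.004, 3.057]
wrist_force: [1.2, -0.3, -0.6]
finger_gap: 80.0
finger_force: 0.0
```

Emit:
step_arm:
  increments:
    - [[0, 0, 0, 0.1, -0.92, 0.4, -0.7], [0, 0, 0, 0, 0, 0.4, -0.7], [0, 0, 0, 0, 0, 0, -0.7]]

```text
clock: 27.55
eef_pos: [509.0, -457.5, 277.8]
eef_rot: [3.139, -0.003, 3.056]
wrist_force: [0.4, 0.3, 0.5]
finger_gap: 80.2
finger_force: 0.0
```

```bash
python3 - <<'E'
from h import *
go(509,-459.2,22,175.4)
E
```

```text
grasp [ 509.  -457.5   97.8] rpy [179.8  -0.2 175.1] gap 80.2 t 27.6 F [0.4 0.3 0.5]
 turn wz total -0.006 | shift now-axes [-0.003 -0.041  1.896] | after-turn axes [-0.003 -0.041  1.896]
```

Emit:
step_arm:
  increments:
    - [[0, 0, 0, 0, -0.04, 0.8, -0.7], [0, 0, 0, 0, 0, 0.8, -0.7], [0, 0, 0, 0, 0, 0.25, -0.7], [0, 0, 0, 0, 0, 0, 1], [0, 0, 0, 0, 0, 0, 1]]
  newtons: 20

```text
clock: 28.05
eef_pos: [510.1, -458.9, 208.7]
eef_rot: [-3.14, 0.002, 3.058]
wrist_force: [0.4, -0.2, 0.8]
finger_gap: 67.0
finger_force: 0.0
```

Emit:
step_arm:
  increments:
    - [[0, 0, 0, 0, 0, 0, 1], [0, 0, 0, 0, 0, 0, 1], [0, 0, 0, 0, 0, 0, 1], [0, 0, 0, 0, 0, 0, 1]]

```text
clock: 28.45
eef_pos: [509.5, -459.1, 207.3]
eef_rot: [-3.141, 0.001, 3.057]
wrist_force: [-0.5, 1.7, 4.4]
finger_gap: 40.0
finger_force: 20.0
```

Emit:
step_arm:
  increments:
    - [[0, 0, 0, 0, 0, -0.6, 1], [0, 0, 0, 0, 0, -0.9, 1], [0, 0, 0, 0, 0, -0.9, 1], [0, 0, 0, 0, 0, -0.9, 1], [0, 0, 0, 0, 0, 0, 1]]

```text
clock: 28.95
eef_pos: [509.6, -459.3, 344.6]
eef_rot: [-3.136, 0.006, 3.057]
wrist_force: [0.6, -1.2, -0.1]
finger_gap: 39.6
finger_force: 20.0
```

```bash
python3 - <<'E'
from h import *
go(562.2,-55.8,34,186)
E
```

```text
grasp [ 509.6 -459.3  164.6] rpy [-179.7    0.4  175.2] gap 39.6 t 28.9 F [ 0.6 -1.2 -0.1]
 turn wz total -0.24 | shift now-axes [-0.463 10.162  3.266] | after-turn axes [-2.362  9.894  3.266]
```

Emit:
step_arm:
  increments:
    - [[0, 0, -0.12, 0, 0, 0, 1], [0, 0, -0.12, 0, 0, 0, 1], [0, 0, 0, -0.215, 0.9, 0, 1], [0, 0, 0, -0.215, 0.9, 0, 1], [0, 0, 0, -0.215, 0.9, 0, 1]]

```text
clock: 29.45
eef_pos: [523.7, -347.8, 337.6]
eef_rot: [3.141, -0.001, -3.038]
wrist_force: [-0.5, 0.2, -0.8]
finger_gap: 39.9
finger_force: 20.0
```

Emit:
step_arm:
  increments:
    - [[0, 0, 0, -0.215, 0.9, 0, 1], [0, 0, 0, -0.215, 0.9, 0, 1], [0, 0, 0, -0.215, 0.9, 0, 1], [0, 0, 0, -0.215, 0.9, 0, 1], [0, 0, 0, -0.215, 0.9, 0, 1]]

```text
clock: 29.95
eef_pos: [547.7, -164.0, 338.0]
eef_rot: [3.141, -0.001, -3.037]
wrist_force: [0.3, -0.4, -1.7]
finger_gap: 39.8
finger_force: 20.0
```

Emit:
step_arm:
  increments:
    - [[0, 0, 0, -0.215, 0.9, 0, 1], [0, 0, 0, -0.215, 0.9, 0, 1], [0, 0, 0, -0.2, 0.9, 0, 1], [0, 0, 0, 0, 0, 0.7, 1], [0, 0, 0, 0, 0, 0.9, 1]]

```text
clock: 30.45
eef_pos: [561.8, -54.3, 274.6]
eef_rot: [-3.141, 0.003, -3.035]
wrist_force: [0.5, -0.4, -1.7]
finger_gap: 39.9
finger_force: 20.0
```

Emit:
step_arm:
  increments:
    - [[0, 0, 0, 0, 0, 0.6, 1], [0, 0, 0, 0, 0, 0, 1], [0, 0, 0, 0, 0, 0, 1]]

```text
clock: 30.75
eef_pos: [561.8, -55.5, 250.9]
eef_rot: [3.142, -0.0, -3.037]
wrist_force: [-0.4, -0.3, -0.3]
finger_gap: 40.1
finger_force: 20.0
```

```bash
python3 - <<'E'
from h import *
go(562.2,-55.8,36,186)
E
```

```text
grasp [561.8 -55.5  70.9] rpy [ 180.   -0. -174.] gap 40.1 t 30.8 F [-0.4 -0.3 -0.3]
 turn wz total -0.001 | shift now-axes [-0.009 -0.008  0.874] | after-turn axes [-0.009 -0.008  0.874]
```

Emit:
step_arm:
  increments:
    - [[0, 0, 0, 0, 0, 0.5, 1], [0, 0, 0, 0, 0, 0.35, 1], [0, 0, 0, 0, 0, 0, 1], [0, 0, 0, 0, 0, 0, -0.15], [0, 0, 0, 0, 0, 0, -0.15]]

```text
clock: 31.25
eef_pos: [561.9, -55.5, 217.6]
eef_rot: [-3.141, 0.001, -3.037]
wrist_force: [0.8, -0.0, -0.1]
finger_gap: 51.7
finger_force: 0.0
```

Emit:
step_arm:
  increments:
    - [[0, 0, 0, 0, 0, -0.9, -0.15], [0, 0, 0, 0, 0, -0.9, -0.15], [0, 0, 0, 0, 0, -0.9, -0.15], [0, 0, 0, 0, 0, -0.4, -0.15]]

```text
clock: 31.65
eef_pos: [561.8, -55.4, 345.0]
eef_rot: [-3.14, 0.005, -3.037]
wrist_force: [0.2, -0.3, -0.2]
finger_gap: 54.2
finger_force: 0.0
```

```bash
python3 items.py; python3 - <<'E'
from h import *
go(401,-274.8,100,182.2)
E
```

```text
top [ 696.4 -419.9   64.7   48.2   49.8] 152 z 34.8 hsv [140. 150. 141.]
top [ 400.4 -274.2   95.3   27.2    2.5] 194 z 23.9 hsv [  8.  123.   77.5]
top [ 401.3 -510.4   65.5   61.4  -32.8] 236 z 36.2 hsv [ 15. 113. 150.]
scene [ 679.4 -422.1   77.5   41.2  -89.9] 243 z 32.0 hsv [140. 139. 133.]
scene [ 401.2 -275.7   96.9   30.9   -0.6] 273 z 22.6 hsv [  5. 120. 107.]
scene [ 402.9 -510.    65.1   60.   -33.8] 350 z 36.2 hsv [ 15.  99. 154.]
grasp [561.8 -55.4 163.8] rpy [-179.9    0.3 -174. ] gap 54.0 t 31.8 F [-0.2 -0.6 -0.8]
 turn wz total 0.084 | shift now-axes [ 4.57  -5.036  1.596] | after-turn axes [ 4.228 -5.326  1.596]
```

Emit:
step_arm:
  increments:
    - [[0, 0, 0.084, 0, 0, 0, -0.4], [0, 0, 0, 0.6, -0.76, 0, -0.4], [0, 0, 0, 0.6, -0.76, 0, -0.4], [0, 0, 0, 0.6, -0.76, 0, -0.4], [0, 0, 0, 0.6, -0.76, 0, -0.4]]

```text
clock: 32.25
eef_pos: [469.2, -181.5, 339.6]
eef_rot: [3.141, -0.001, -3.103]
wrist_force: [-0.1, 0.6, 0.1]
finger_gap: 66.2
finger_force: 0.0
```

Emit:
step_arm:
  increments:
    - [[0, 0, 0, 0.6, -0.76, 0.2, -0.4], [0, 0, 0, 0.6, -0.76, 0.4, -0.4], [0, 0, 0, 0.62, -0.76, 0.5, -0.4], [0, 0, 0, 0, 0, 0.5, -0.4], [0, 0, 0, 0, 0, 0, -0.4]]

```text
clock: 32.75
eef_pos: [400.1, -274.8, 273.9]
eef_rot: [3.138, -0.004, -3.105]
wrist_force: [-0.6, 0.0, 0.5]
finger_gap: 65.8
finger_force: 0.0
```

```bash
python3 - <<'E'
from h import *
go(400.8,-274.9,22,182)
E
```

```text
grasp [ 400.1 -274.8   93.9] rpy [ 179.8   -0.2 -177.9] gap 65.8 t 32.8 F [-0.6  0.   0.5]
 turn wz total 0.002 | shift now-axes [-0.018 -0.004  1.797] | after-turn axes [-0.018 -0.004  1.797]
```

Emit:
step_arm:
  increments:
    - [[0, 0, 0, -0.02, 0, 0.8, -0.4], [0, 0, 0, 0, 0, 0.7, -0.4], [0, 0, 0, 0, 0, 0.25, -0.4], [0, 0, 0, 0, 0, 0, 1], [0, 0, 0, 0, 0, 0, 1]]
  newtons: 25

```text
clock: 33.25
eef_pos: [402.5, -274.5, 207.8]
eef_rot: [-3.141, 0.001, -3.103]
wrist_force: [-0.5, 0.2, -0.2]
finger_gap: 53.7
finger_force: 0.0
```

Emit:
step_arm:
  increments:
    - [[0, 0, 0, 0, 0, 0, 1], [0, 0, 0, 0, 0, 0, 1], [0, 0, 0, 0, 0, 0, 1], [0, 0, 0, 0, 0, 0, 1]]

```text
clock: 33.65
eef_pos: [402.1, -274.5, 207.2]
eef_rot: [-3.141, 0.001, -3.103]
wrist_force: [-0.6, 1.3, 7.5]
finger_gap: 27.8
finger_force: 25.0
```

Emit:
step_arm:
  increments:
    - [[0, 0, 0, 0, 0, -0.6, 1], [0, 0, 0, 0, 0, -0.9, 1], [0, 0, 0, 0, 0, -0.9, 1], [0, 0, 0, 0, 0, -0.9, 1], [0, 0, -0.084, 0, 0, -0.3, 1]]

```text
clock: 34.15
eef_pos: [402.1, -274.6, 354.2]
eef_rot: [-3.138, 0.003, -3.037]
wrist_force: [-0.6, -0.7, -1.9]
finger_gap: 27.9
finger_force: 25.0
```

```bash
python3 - <<'E'
from h import *
go(555.4,8.9,36,186)
E
```

```text
grasp [ 402.1 -274.6  174.2] rpy [-179.8    0.2 -174. ] gap 27.9 t 34.1 F [-0.6 -0.7 -1.9]
 turn wz total -0.0 | shift now-axes [-4.553  6.648  3.454] | after-turn axes [-4.554  6.648  3.454]
```

Emit:
step_arm:
  increments:
    - [[0, 0, 0, -0.5, 0.74, 0, 1], [0, 0, 0, -0.5, 0.74, 0, 1], [0, 0, 0, -0.5, 0.74, 0, 1], [0, 0, 0, -0.51, 0.74, 0, 1], [0, 0, 0, -0.51, 0.74, 0, 1]]

```text
clock: 34.65
eef_pos: [487.2, -115.5, 350.7]
eef_rot: [-3.142, -0.0, -3.037]
wrist_force: [0.3, 0.8, -2.0]
finger_gap: 27.8
finger_force: 25.0
```

Emit:
step_arm:
  increments:
    - [[0, 0, 0, -0.51, 0.74, 0, 1], [0, 0, 0, -0.51, 0.74, 0, 1], [0, 0, 0, -0.51, 0.74, 0, 1], [0, 0, 0, -0.5, 0.73, 0, 1], [0, 0, 0, 0, 0, 0.5, 1]]

```text
clock: 35.15
eef_pos: [556.6, 12.0, 332.2]
eef_rot: [-3.141, 0.004, -3.034]
wrist_force: [-0.3, -1.2, -1.3]
finger_gap: 27.6
finger_force: 25.0
```

Emit:
step_arm:
  increments:
    - [[0, 0, 0, 0, 0, 0.8, 1], [0, 0, 0, 0, 0, 0.8, 1], [0, 0, 0, 0, 0, 0, 1], [0, 0, 0, 0, 0, 0, 1]]

```text
clock: 35.55
eef_pos: [555.5, 8.9, 267.3]
eef_rot: [3.142, -0.0, -3.037]
wrist_force: [-0.0, 0.2, -1.8]
finger_gap: 27.6
finger_force: 25.0
```

```bash
python3 - <<'E'
from h import *
go(555.4,8.9,36,186)
E
```

```text
grasp [555.5   8.9  87.3] rpy [ 180.   -0. -174.] gap 27.6 t 35.5 F [-0.   0.2 -1.8]
 turn wz total -0.001 | shift now-axes [ 0.002 -0.     1.282] | after-turn axes [ 0.002 -0.     1.282]
```

Emit:
step_arm:
  increments:
    - [[0, 0, 0, 0, 0, 0.6, 1], [0, 0, 0, 0, 0, 0.65, 1], [0, 0, 0, 0, 0, 0, 1], [0, 0, 0, 0, 0, 0, 0.2], [0, 0, 0, 0, 0, 0, 0.2]]

```text
clock: 36.05
eef_pos: [555.8, 9.0, 218.8]
eef_rot: [-3.141, 0.003, -3.037]
wrist_force: [-0.5, -0.7, -0.1]
finger_gap: 37.4
finger_force: 0.0
```

Emit:
step_arm:
  increments:
    - [[0, 0, 0, 0, 0, -0.9, 0.2], [0, 0, 0, 0, 0, -0.9, 0.2], [0, 0, 0, 0, 0, -0.9, 0.2], [0, 0, 0, 0, 0, -1, 0.2], [0, 0, 0, 0, 0, -1, 0.2]]

```text
clock: 36.55
eef_pos: [554.7, 9.0, 408.1]
eef_rot: [-3.141, 0.002, -3.037]
wrist_force: [0.1, 0.7, 0.2]
finger_gap: 37.9
finger_force: 0.0
```

Emit:
step_arm:
  increments:
    - [[0, 0, 0, 0.5, -0.9, -1, 0.2], [0, 0, 0, 0.5, -0.9, 0, 0.2], [0, 0, 0, 0.5, -0.9, 0, 0.2], [0, 0, 0, 0.5, -0.9, 0, 0.2], [0, 0, 0, 0.5, -0.9, 0, 0.2]]

```text
clock: 37.05
eef_pos: [475.3, -176.7, 441.3]
eef_rot: [-3.14, 0.002, -3.037]
wrist_force: [1.6, -1.0, -0.6]
finger_gap: 37.7
finger_force: 0.0
```

```bash
python3 - <<'E'
from h import *
t=optics.camera("top");s=optics.camera("scene")
f=lambda c,x,y:cv2.resize(c["frame"][y:y+100,x:x+130],None,fx=3.07,fy=3.07,interpolation=cv2.INTER_CUBIC)
cv2.imwrite("pics/c7.png",np.hstack([f(s,220,190),f(t,220,160)])[:,:,::-1])
P=cloud(s); R=cv2.Rodrigues(np.array([0,0,np.radians(6)]))[0]
q=(P.reshape(-1,3)-[640.3,-2.4,62])@R; q=q[(q[:,2]>20)&(q[:,2]<180)&(abs(q[:,0])<60)&(abs(q[:,1]+40)<100)]; print(np.polyfit(q[:,2],q[:,0],1),len(q))
go(668,-98.5,217,186)
E
```

```text
[ 0.01675654 -2.35150084] 657
grasp [ 474.8 -178.6  261.2] rpy [-1.799e+02  1.000e-01 -1.743e+02] gap 37.4 t 37.1 F [-0.   0.3  0.5]
 turn wz total -0.006 | shift now-axes [-5.007  1.508  1.105] | after-turn axes [-5.013  1.486  1.105]
```

View pics/c7.png

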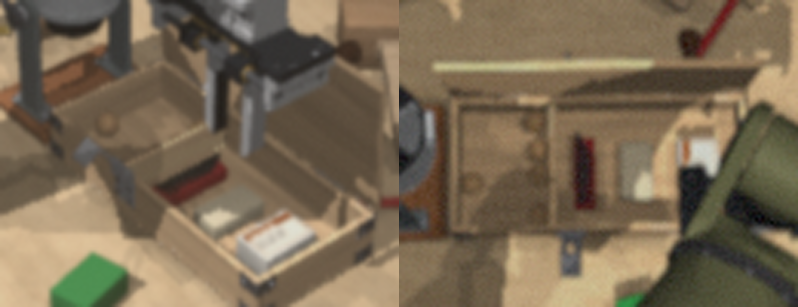

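All three items lie in the larger bay (left half: hex (185,180), wax (225,210), carton (275,240)); knobs are in the small bay. Now shut the lid via its knob.

Emit:
step_arm:
  increments:
    - [[0, 0, 0, -0.6, 0.18, -0.7, 0.1], [0, 0, 0, -0.88, 0.27, -0.5, 0.1], [0, 0, 0, -0.88, 0.27, 0, 0.1], [0, 0, 0, -0.88, 0.27, 0, 0.1], [0, 0, 0, -0.88, 0.26, 0, 0.1]]

```text
clock: 37.65
eef_pos: [636.2, -107.0, 489.2]
eef_rot: [-3.141, 0.002, -3.037]
wrist_force: [-0.0, -0.1, 0.3]
finger_gap: 42.5
finger_force: 0.0
```

Emit:
step_arm:
  increments:
    - [[0, 0, 0, -0.88, 0.24, 0, 0.1], [0, 0, 0, 0, 0, 0, 0.1], [0, 0, 0, 0, 0, 0, 0.1]]

```text
clock: 37.95
eef_pos: [669.5, -94.5, 487.8]
eef_rot: [-3.142, -0.0, -3.036]
wrist_force: [-0.2, -0.2, 0.4]
finger_gap: 42.1
finger_force: 0.0
```

```bash
python3 - <<'E'
from h import *
go(668.5,-98.2,217,186)
s=optics.camera("scene");P=cloud(s)
hsv=cv2.cvtColor(s["frame"],cv2.COLOR_RGB2HSV).astype(int)
q=P[box(P,655,700,-125,-75,190,235)]; print("knob",q.mean(0),q.min(0),q.max(0),len(q))
E
```

```text
grasp [669.5 -94.5 307.8] rpy [-180.   -0. -174.] gap 42.1 t 38.0 F [-0.2 -0.2  0.4]
 turn wz total 0.001 | shift now-axes [ 0.033 -0.089  2.269] | after-turn axes [ 0.033 -0.089  2.269]
knob [ 671.51082886 -103.40726625  220.86712025] [ 658.68720347 -113.45020524  207.12328488] [686.83673774 -84.92959329 229.18310252] 53
```

Emit:
step_arm:
  increments:
    - [[0, 0, 0, 0.02, -0.1, 0.8, 0.1], [0, 0, 0, 0, 0, 0.8, 0.1], [0, 0, 0, 0, 0, 0.6, 0.1], [0, 0, 0, 0, 0, 0.05, 0.1], [0, 0, 0, 0, 0, 0, 1]]
  newtons: 18

```text
clock: 38.5
eef_pos: [668.5, -99.8, 399.2]
eef_rot: [-3.141, 0.001, -3.038]
wrist_force: [0.2, 0.5, 0.9]
finger_gap: 37.3
finger_force: 0.0
```

Emit:
step_arm:
  increments:
    - [[0, 0, 0, 0, 0, 0, 1], [0, 0, 0, 0, 0, 0, 1], [0, 0, 0, 0, 0, 0, 1], [0, 0, 0, 0, 0, 0, 1]]

```text
clock: 38.9
eef_pos: [668.9, -98.2, 399.9]
eef_rot: [3.14, 0.003, -3.036]
wrist_force: [-3.2, 9.3, 4.6]
finger_gap: 24.3
finger_force: 18.0
```

```bash
python3 - <<'E'
from h import *
go(668.5,-98.2,217,186)
g=np.array(manip.read_state()["eef_pos"])-[0,0,180]; R=cv2.Rodrigues(np.array([0,0,np.radians(6)]))[0]
d=(g-[640.3,-2.4,62])@R; r=np.hypot(150,30); a0=np.arctan2(d[2],d[0]); a1=np.arctan2(30,-150); print(d,a0,a1,np.hypot(d[0],d[2]),r)
th=np.linspace(a0,a1,14); print((-np.diff(r*np.cos(th))/40).round(2),(-np.diff(r*np.sin(th))/40).round(2))
E
```

```text
grasp [668.9 -98.2 219.9] rpy [ 179.9    0.2 -173.9] gap 24.3 t 38.9 F [-3.2  9.3  4.6]
 turn wz total 0.001 | shift now-axes [0.009 0.002 0.072] | after-turn axes [0.009 0.002 0.072]
[ 18.40775275 -98.28634919 157.86331282] 1.4547149067382488 2.9441970937399127 158.9329131879971 152.97058540778355
[0.44 0.44 0.43 0.42 0.4  0.38 0.35 0.32 0.29 0.25 0.2  0.16 0.11] [-0.03  0.02  0.07  0.12  0.17  0.22  0.26  0.3   0.33  0.36  0.39  0.41
  0.42]
```

Emit:
step_arm:
  increments:
    - [[0, 0, 0, 0.45, 0, -0.03, 1], [0, 0, 0, 0.45, 0, 0.02, 1], [0, 0, 0, 0.44, 0, 0.07, 1], [0, 0, 0, 0.43, 0, 0.12, 1], [0, 0, 0, 0.41, 0, 0.17, 1]]

```text
clock: 39.4
eef_pos: [581.6, -107.5, 384.7]
eef_rot: [3.14, 0.003, -3.036]
wrist_force: [5.3, 9.6, -7.3]
finger_gap: 24.2
finger_force: 18.0
```

Emit:
step_arm:
  increments:
    - [[0, 0, 0, 0.39, 0, 0.22, 1], [0, 0, 0, 0.36, 0, 0.27, 1], [0, 0, 0, 0.33, 0, 0.31, 1], [0, 0, 0, 0.3, 0, 0.34, 1], [0, 0, 0, 0.26, 0, 0.37, 1]]

```text
clock: 39.9
eef_pos: [516.7, -114.4, 324.2]
eef_rot: [3.14, 0.003, -3.037]
wrist_force: [6.8, 12.7, -2.7]
finger_gap: 25.0
finger_force: 18.0
```

Emit:
step_arm:
  increments:
    - [[0, 0, 0, 0.2, 0, 0.4, 1], [0, 0, 0, 0.15, 0, 0.42, 1], [0, 0, 0, 0.08, 0, 0.3, 1], [0, 0, 0, 0, 0, 0, 1]]

```text
clock: 40.3
eef_pos: [499.6, -116.3, 278.0]
eef_rot: [3.139, -0.001, -3.037]
wrist_force: [-2.0, 12.0, -2.1]
finger_gap: 24.8
finger_force: 18.0
```

```bash
python3 - <<'E'
from h import *
go(501,-116.5,94,186)
E
```

```text
grasp [ 499.6 -116.3   98. ] rpy [ 179.9   -0.  -174. ] gap 24.8 t 40.3 F [-2.  12.  -2.1]
 turn wz total -0.0 | shift now-axes [-0.035 -0.009  0.1  ] | after-turn axes [-0.035 -0.009  0.1  ]
```

Emit:
step_arm:
  increments:
    - [[0, 0, 0, -0.03, 0, 0.1, 1], [0, 0, 0, 0, 0, 0.05, 1], [0, 0, 0, 0, 0, 0.05, 1], [0, 0, 0, 0, 0, 0, 1]]

```text
clock: 40.7
eef_pos: [501.6, -116.0, 273.0]
eef_rot: [3.14, 0.003, -3.037]
wrist_force: [-4.6, 16.5, 18.2]
finger_gap: 24.3
finger_force: 18.0
```

Emit:
step_arm:
  increments:
    - [[0, 0, 0, 0, 0, -0.08, 1], [0, 0, 0, 0, 0, 0, 0.1], [0, 0, 0, 0, 0, 0, 0.1], [0, 0, 0, 0, 0, 0, 0.1], [0, 0, 0, 0, 0, -1, 0.1]]

```text
clock: 41.2
eef_pos: [500.4, -117.1, 310.4]
eef_rot: [3.139, -0.007, -3.038]
wrist_force: [-0.1, 0.1, 0.2]
finger_gap: 42.2
finger_force: 0.0
```

Emit:
step_arm:
  increments:
    - [[0, 0, 0, 0, 0, -1, 0.1], [0, 0, 0, -0.3, -1, -1, 0.1], [0, 0, 0, -0.3, -1, 0, 0.1], [0, 0, 0, -0.3, -1, 0, 0.1], [0, 0, 0, 0, 0, 0, 0.1]]

```text
clock: 41.7
eef_pos: [547.7, -231.2, 387.7]
eef_rot: [-3.141, -0.0, -3.041]
wrist_force: [0.2, 0.5, -0.3]
finger_gap: 42.4
finger_force: 0.0
```

```bash
python3 - <<'E'
from h import *
for n in("scene","top"):
    c=optics.camera(n); P=cloud(c); R=cv2.Rodrigues(np.array([0,0,np.radians(6)]))[0]
    q=P[box(P,395,462,-15,35,40,140)]; print(n,"hasp",q.mean(0),q.min(0),q.max(0),len(q))
    d=(P-[467,15,73.5])@R; m=(abs(d[...,0]+40)<38)&(abs(d[...,1])<25)&(d[...,2]>-35); q=d[m]; print(q[np.argsort(-q[:,2])][:8].round(0).tolist())
    d=(P.reshape(-1,3)-[557.5,-11,0])@R; d=d[(abs(d[:,0])<65)&(abs(d[:,1]+40)<120)&(d[:,2]>40)&(d[:,2]<90)]; print("lid z vs x",np.polyfit(d[:,0],d[:,2],1),len(d))
go(420.5,10,150,186)
E
```

```text
scene hasp [428.69822083   8.2604876  114.20345348] [413.2624047   -3.71964141  87.20848056] [460.29454047  24.09763161 125.85801866] 64
[[-41.0, -15.0, 52.0], [-36.0, -3.0, 51.0], [-35.0, 9.0, 51.0], [-38.0, 5.0, 51.0], [-33.0, -4.0, 50.0], [-36.0, -14.0, 49.0], [-33.0, -9.0, 49.0], [-34.0, 5.0, 49.0]]
lid z vs x [-1.81483231e-02  7.05007389e+01] 1755
top hasp [433.72949028  11.33231532 112.31981076] [412.66329305   0.70580778  82.17583877] [459.66680084  22.93601896 129.24828226] 74
[[-35.0, -2.0, 56.0], [-35.0, -9.0, 55.0], [-42.0, -6.0, 52.0], [-38.0, 5.0, 52.0], [-34.0, 8.0, 52.0], [-34.0, 1.0, 52.0], [-31.0, -6.0, 51.0], [-38.0, 8.0, 50.0]]
lid z vs x [-1.51206209e-02  7.10324320e+01] 2140
grasp [ 547.1 -228.   207.7] rpy [ 180.    -0.  -174.1] gap 42.1 t 41.8 F [0.3 0.1 0.2]
 turn wz total -0.002 | shift now-axes [2.536 6.244 1.442] | after-turn axes [2.525 6.248 1.442]
```

Emit:
step_arm:
  increments:
    - [[0, 0, 0, 0.36, 0.89, 0, 0], [0, 0, 0, 0.36, 0.89, 0, 0], [0, 0, 0, 0.36, 0.89, 0, 0], [0, 0, 0, 0.36, 0.89, 0, 0], [0, 0, 0, 0.36, 0.89, 0, 0]]

```text
clock: 42.3
eef_pos: [455.4, -55.8, 388.3]
eef_rot: [-3.141, 0.001, -3.036]
wrist_force: [-0.1, 1.1, -0.4]
finger_gap: 47.0
finger_force: 0.0
```

Emit:
step_arm:
  increments:
    - [[0, 0, 0, 0.36, 0.89, 0, 0], [0, 0, 0, 0.36, 0.9, 0, 0], [0, 0, 0, 0, 0, 0.4, 0], [0, 0, 0, 0, 0, 0.4, 0], [0, 0, 0, 0, 0, 0, 0]]

```text
clock: 42.8
eef_pos: [419.9, 11.2, 355.0]
eef_rot: [3.141, -0.002, -3.036]
wrist_force: [-0.2, 0.4, -0.5]
finger_gap: 47.0
finger_force: 0.0
```

```bash
python3 - <<'E'
from h import *
go(420.5,10,116,186)
px,pz=60.5,14
th=np.linspace(2.2,0.0,12); x=px*np.cos(th)-pz*np.sin(th); z=px*np.sin(th)+pz*np.cos(th); print((-np.diff(x)/40).round(2),(-np.diff(z)/40).round(2))
E
```

```text
grasp [419.9  11.2 175. ] rpy [ 1.800e+02 -1.000e-01 -1.739e+02] gap 47.0 t 42.8 F [-0.2  0.4 -0.5]
 turn wz total 0.001 | shift now-axes [-0.011 -0.031  1.474] | after-turn axes [-0.011 -0.031  1.474]
[-0.23 -0.26 -0.29 -0.31 -0.31 -0.3  -0.28 -0.25 -0.21 -0.16 -0.1 ] [-0.21 -0.16 -0.11 -0.05  0.01  0.07  0.13  0.19  0.23  0.27  0.29]
```

Emit:
step_arm:
  increments:
    - [[0, 0, 0, 0, -0.03, 0.6, 0], [0, 0, 0, 0, 0, 0.6, 0], [0, 0, 0, 0, 0, 0.28, 0], [0, 0, 0, 0, 0, 0, 1], [0, 0, 0, 0, 0, 0, 1]]
  newtons: 12

```text
clock: 43.3
eef_pos: [421.3, 9.1, 297.9]
eef_rot: [-3.141, 0.001, -3.037]
wrist_force: [-0.3, -1.2, 0.1]
finger_gap: 34.4
finger_force: 0.0
```

Emit:
step_arm:
  increments:
    - [[0, 0, 0, 0, 0, 0, 1], [0, 0, 0, 0, 0, 0, 1], [0, 0, 0, 0, 0, 0, 1]]

```text
clock: 43.6
eef_pos: [421.1, 10.3, 297.9]
eef_rot: [3.137, 0.001, -3.038]
wrist_force: [-1.8, 22.2, 3.5]
finger_gap: 23.7
finger_force: 12.0
```

Emit:
step_arm:
  increments:
    - [[0, 0, 0, -0.23, 0, -0.21, 1], [0, 0, 0, -0.26, 0, -0.16, 1], [0, 0, 0, -0.29, 0, -0.11, 1], [0, 0, 0, -0.31, 0, -0.05, 1], [0, 0, 0, -0.31, 0, 0.01, 1]]

```text
clock: 44.1
eef_pos: [477.0, 16.4, 318.7]
eef_rot: [3.138, 0.001, -3.037]
wrist_force: [-3.6, 19.2, -1.1]
finger_gap: 23.7
finger_force: 12.0
```

Emit:
step_arm:
  increments:
    - [[0, 0, 0, -0.3, 0, 0.07, 1], [0, 0, 0, -0.28, 0, 0.13, 1], [0, 0, 0, -0.25, 0, 0.19, 1], [0, 0, 0, -0.21, 0, 0.23, 1], [0, 0, 0, 0, 0, 0, 1]]

```text
clock: 44.6
eef_pos: [518.8, 20.9, 293.1]
eef_rot: [3.138, 0.001, -3.037]
wrist_force: [0.8, 18.9, 1.0]
finger_gap: 23.8
finger_force: 12.0
```

```bash
python3 - <<'E'
from h import *
go(527,21.5,94,186)
E
```

```text
grasp [518.8  20.9 113.1] rpy [ 1.798e+02  1.000e-01 -1.740e+02] gap 23.8 t 44.6 F [ 0.8 18.9  1. ]
 turn wz total -0.0 | shift now-axes [-0.204 -0.006  0.477] | after-turn axes [-0.204 -0.006  0.477]
```

Emit:
step_arm:
  increments:
    - [[0, 0, 0, -0.12, 0.03, 0.23, 1], [0, 0, 0, -0.08, 0, 0.2, 1], [0, 0, 0, 0, 0, 0, 1], [0, 0, 0, 0, 0, 0, 0], [0, 0, 0, 0, 0, 0, 0]]

```text
clock: 45.1
eef_pos: [526.1, 21.3, 276.4]
eef_rot: [-3.141, 0.001, -3.037]
wrist_force: [-0.5, 0.3, 0.2]
finger_gap: 36.8
finger_force: 0.0
```

Emit:
step_arm:
  increments:
    - [[0, 0, 0, 0, 0, 0, 0], [0, 0, 0, 0, 0, -0.7, 0], [0, 0, 0, 0, 0, -1, 0], [0, 0, 0, 0.3, -0.9, -1, 0], [0, 0, 0, 0.3, -0.9, 0, 0]]

```text
clock: 45.6
eef_pos: [510.4, -49.8, 385.0]
eef_rot: [-3.139, 0.008, -3.035]
wrist_force: [0.5, -1.3, -1.2]
finger_gap: 47.0
finger_force: 0.0
```

Emit:
step_arm:
  increments:
    - [[0, 0, 0, 0.3, -0.9, 0, 0], [0, 0, 0, 0.3, -0.9, 0, 0], [0, 0, 0, 0.3, -0.9, 0, 0], [0, 0, 0, 0.3, -0.9, 0, 0], [0, 0, 0, 0, 0, 0, 0]]

```text
clock: 46.1
eef_pos: [476.6, -200.9, 380.2]
eef_rot: [-3.141, 0.0, -3.041]
wrist_force: [0.7, 0.7, 0.1]
finger_gap: 47.0
finger_force: 0.0
```

```bash
python3 - <<'E'
from h import *
go(527,21.5,94,186)
for n in("scene","top"):
    c=optics.camera(n); P=cloud(c); R=cv2.Rodrigues(np.array([0,0,np.radians(6)]))[0]
    if n=="scene": f=c
    d=(P-[467,15,73.5])@R; d=d.reshape(-1,3)
    q=d[(d[:,0]>48)&(d[:,0]<75)&(abs(d[:,1])<16)&(d[:,2]>6)]; print(n,"tab",q.mean(0),q.max(0),len(q))
    q=d[(d[:,0]<-5)&(d[:,0]>-60)&(abs(d[:,1])<16)&(d[:,2]>0)]; print("front",len(q))
    q=d[(d[:,0]>5)&(d[:,0]<50)&(abs(d[:,1])<10)&(abs(d[:,2])<25)]; print("strap z(x)",np.polyfit(q[:,0],q[:,2],1),len(q))
    e=(P.reshape(-1,3)-[557.5,-11,0])@R; e=e[(abs(e[:,0])<70)&(e[:,1]>-70)&(e[:,1]<10)&(e[:,2]>50)&(e[:,2]<90)]; print("lid z vs x",np.polyfit(e[:,0],e[:,2],1),len(e))
    q=P[box(P,380,436,230,310,175,235)]; print("crank",q.mean(0) if len(q) else 0)
s=f;t=c
g=lambda c,x,y:cv2.resize(c["frame"][y:y+125,x:x+130],None,fx=3.07,fy=3.07,interpolation=cv2.INTER_CUBIC)
cv2.imwrite("pics/c8.png",np.hstack([g(s,215,160),g(t,200,150)])[:,:,::-1])
E
```

```text
grasp [ 476.6 -200.9  200.2] rpy [-180.     0.  -174.2] gap 47.0 t 46.1 F [0.7 0.7 0.1]
 turn wz total -0.005 | shift now-axes [-1.811  5.406  2.655] | after-turn axes [-1.834  5.398  2.655]
scene tab [60.93688992  1.04004039 15.56450255] [67.77789737 14.18562044 27.33412722] 25
front 0
strap z(x) [ 0.06295637 -1.04721625] 58
lid z vs x [-1.69755606e-02  7.05597523e+01] 366
crank [406.20946536 265.58471936 203.02456607]
top tab [60.04749685 -0.40194189 19.31079747] [63.79478124 11.87976373 27.88841414] 16
front 0
strap z(x) [0.02018082 1.70492146] 71
lid z vs x [-1.39383105e-02  7.09458396e+01] 803
crank [406.45448263 268.04385179 205.45869432]
```

View pics/c8.png

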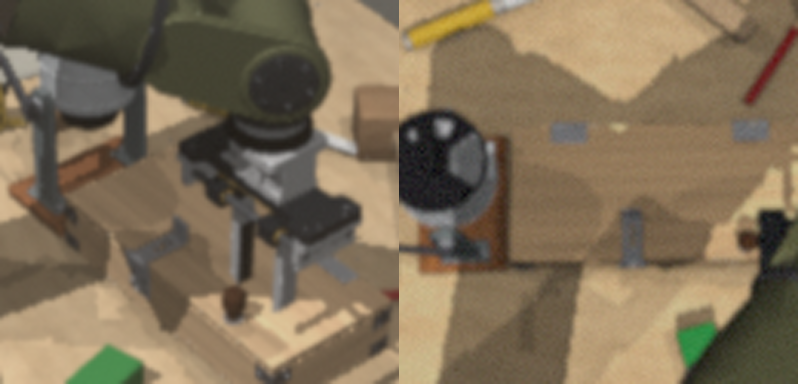

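Lid shut, hasp lying over its staple (left (160,245)), drum upright. I compare lid, hasp and crank with the starting readings before hand-in.

```bash
python3 - <<'E'
from h import *
for n in("scene","top"):
    c=pickle.load(open(f"pics/{n}0.pkl","rb")); P=cloud(c); R=cv2.Rodrigues(np.array([0,0,np.radians(6)]))[0]
    d=((P-[467,15,73.5])@R).reshape(-1,3)
    q=d[(d[:,0]>48)&(d[:,0]<75)&(abs(d[:,1])<16)&(d[:,2]>6)]; print(n,"tab",q.mean(0),q.max(0))
    q=d[(d[:,0]>5)&(d[:,0]<50)&(abs(d[:,1])<10)&(abs(d[:,2])<25)]; print("strap",np.polyfit(q[:,0],q[:,2],1))
    e=(P.reshape(-1,3)-[557.5,-11,0])@R; e=e[(abs(e[:,0])<70)&(e[:,1]>-70)&(e[:,1]<10)&(e[:,2]>50)&(e[:,2]<90)]; print("lid",np.polyfit(e[:,0],e[:,2],1))
    q=P[box(P,380,436,230,310,175,235)]; print("crank",q.mean(0))
E
```

```text
scene tab [60.02364827 -0.08687062 17.10074926] [63.75182781 12.24630664 28.12303158]
strap [ 0.05837704 -1.45293094]
lid [-3.50139223e-03  6.91805280e+01]
crank [406.91642721 266.99345249 201.57802282]
top tab [6.01802381e+01 3.78048653e-02 1.98707142e+01] [63.60425055 11.96775553 29.12256408]
strap [0.02907206 1.7340409 ]
lid [-5.19911261e-03  6.98050830e+01]
crank [407.9087175  269.51398949 204.60976852]
```

```bash
python3 -c "
from cell import workorder
print(workorder.sign_off())"
```

```text
the job is handed in; nothing more can be done
None
```

The kit is packed and handed in at about 46 s of the 210 s: all five knobs and all three items are in the case, the drum is upright, the lid shut (about 0.01 rad off its starting position) and the hasp over its staple; the sign-off gave no verdict.

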